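# Refit the vial-rack segments and close the sample tray

## Robot

A 7-joint arm with a two-finger parallel gripper is mounted at the origin on the work surface. World frame = base frame: x ahead of the robot, y to its left, z up, the work surface at z = 0. Lengths are in m, angles in rad, forces in N, time in s.
With the tool pointing down it reaches from about 0.425 to 0.925 m from the base axis. Payload 6.8 kg.
Tool frame: the origin (TCP) lies on the centre line of the jaws, within the pads' length; the fingertips stand 14 mm ahead of it and the grasp point (between the pads) lies 5 mm behind it (r.tips_ahead is the distance from the TCP to the fingertips, in m); z points along the fingers, y is the line along which they close (so a half turn about z gives the same grasp; the last joint's range is limited). The gripper opens to 85 mm and grips with 20 to 120 N. Pads are 22 mm wide; open, the fingers measure 114 mm over their backs; the gripper's body (76 mm by 85 mm) begins 54 mm behind the grasp point. The pads swing forward as they close: fully open they stand 13 mm farther back than shut.
Start: joints at [-1.337, 0.477, 0.022, 1.555, -0.011, 1.109, -0.083], TCP at [0.226, 0.636, 0.245] pointing down, gripper open.
Joint ranges: [-2.96, 2.96], [-0.34, 2.1], [-1.41, 1.46], [0.24, 2.44], [-1.37, 4.51], [0.17, 1.92], [-2.96, 2.96]. Speed limits (rad/s): [2.39, 2.39, 3.14, 3.14, 3.14, 3.14, 3.14].

## Interface

Orientations are given as a rotation vector (axis times angle).
In Python, from bench import r, eyes gives the robot as it stands.
- The arm moves only by the tool step_arm, never from a script. Its argument "rows" is a list of rows, each a list of 6 numbers: the shift along the world's x, y, z in units of 60 cm (1.0 is 60 cm), then the turn, a rotation vector about the world's x, y, z in units of pi rad (1.0 is pi rad). In form: [[x, y, z, rx, ry, rz], ...]. A call has 1 to 5 rows; each row is the pose to reach, as a shift and turn from the pose commanded when the call began, turning the shorter way round; what a row does not reach only later rows make up. A row lasts 1/12 s, in which the tool goes at most 41.7 mm and 7.16 degrees, less where a joint would pass 70% of its speed; a pose out of reach is approached as far as the arm can. A call with a number of a shift or a turn outside -1 to 1 is refused whole. A call with a gripper value outside its range is refused whole. "jaw" is the closure, from 0 (fully open) to 1 (shut), set as the call begins (left out, the last holds). The fingers move at their own pace and stop on an object; "squeeze" is the grip in N (left out, the last holds). Time passes only in rows, so rows that repeat a pose let the fingers close. It gives the time, the measured TCP pose, the force, the opening and the grip force at its end, in the units of the state.
- r.get_obs(): the state, without advancing time (a new reading comes with each control period).
- eyes.grab_frame(name): name is "scene" or "top" or "wrist"; returns the picture (420x560x3 uint8, red, green, blue); there is no depth.
- eyes.camera_info(name): a dict with "mtx" (3x3 intrinsics, pixels), "extrinsics" (4x4, takes a point from camera to world coordinates); the wrist camera has in their place "tool_from_camera" (4x4, takes a point from camera to tool coordinates, whose origin is the TCP and whose axes are the flange's). Camera axes: x right, y down, z forward; pixel columns grow to the right and rows downward; lengths in m; the calibration is good to about 2 mm. A picture is of the moment at which its call begins: read the wrist's pose just before it. camera_info takes no time and is no camera call.
- r.hand_in(): hands the job in; it is judged then, once.
The state is a dict: "clock": time; "joints": joint angles; "qvel": joint speeds; "tau": joint torques, N m; "tcp_pos": TCP position; "orientation": TCP orientation; "contact_force": force on the tool from outside, world axes, zero at the start; "moment": the same for the moment, N m; "grip_width": finger opening in m; "gripper_force": force on a finger pad.
Only numpy, scipy, OpenCV 4.12 (cv2) and the standard library are available. Lean on these libraries where they do the work, as an engineer would, in place of code of your own. Each camera call takes 0.05 s, during which the arm holds its last target. There are 200 camera calls.

## Task

Lift the loose grey hood off the sample tray and stand it on the free bench beside it, then fit every aluminium vial-rack segment lying on the bench into its own pocket of the tray, turned so that it drops fully home and flush with the others. Then set the hood back over the tray and press it down until both seal strips are fully down and the hood sits level on the tray. Do not knock over or push aside the bottles and other things on the bench.

Things in the scene. Friction and masses are not known exactly. Their poses are not given: they have to be found in the camera images.
- tray: Fixed sample tray: grey base plate 140 x 242 x 6 mm (x, y), on it a white wall, outside 106 x 202 mm, inside 93 x 189, top 22 mm above the bench. In it white ribs 3 mm wide, 10 mm high outline five interlocking pockets (bar, L, T, Z, corner) on 3 (x) by 6 (y) cells of 32 mm. Origin: centre of the underside, on the bench; y along the long side, z up.
- seg_bar: Straight bar rack segment, aluminium, 24 mm high. Cell centres (x, y) in its frame, mm: (-32, 0), (0, 0), (32, 0); 32 mm cells less 4 at edges. On top a grey fin on the origin: 14 mm thick, 30 mm long along x, top at z = 48 mm. Origin: underside, below the fin. Home: axes along the tray's, or half a turn from it. 70 g a cell. None if absent.
- seg_ell: L-shaped rack segment, aluminium, 24 mm high. Cell centres (x, y) in its frame, mm: (-3.2, -24), (-3.2, 8), (-3.2, 40), (28.8, -24); 32 mm cells less 4 at edges. On top a grey fin on the origin: 14 mm thick, 30 mm long along y, top at z = 48 mm. Origin: underside, below the fin. Home: axes along the tray's, one way round only. 70 g a cell. None if absent.
- seg_tee: T-shaped rack segment, aluminium, 24 mm high. Cell centres (x, y) in its frame, mm: (-28.8, 0), (3.2, -32), (3.2, 0), (3.2, 32); 32 mm cells less 4 at edges. On top a grey fin on the origin: 14 mm thick, 30 mm long along y, top at z = 48 mm. Origin: underside, below the fin. Home: axes along the tray's, one way round only. 70 g a cell. None if absent.
- seg_zed: Z-shaped rack segment, aluminium, 24 mm high. Cell centres (x, y) in its frame, mm: (-16, 0), (-16, 32), (16, -32), (16, 0); 32 mm cells less 4 at edges. On top a grey fin at x = -4.8 mm, y = 0: 14 mm thick, 30 mm long along x, top at z = 48 mm. Origin: underside, middle of outline. Home: axes along the tray's, or half a turn from it. 70 g a cell. None if absent.
- seg_corner: Three-cell corner rack segment, aluminium, 24 mm high. Cell centres (x, y) in its frame, mm: (-27.2, 1.6), (4.8, -30.4), (4.8, 1.6); 32 mm cells less 4 at edges. On top a grey fin on the origin: 14 mm thick, 30 mm long along x, top at z = 48 mm. Origin: underside, below the fin. Home: axes along the tray's, one way round only. 70 g a cell. None if absent.
- pocket_bar (a point): Point on the pocket floor (6 mm above the tray's underside) where the origin of the bar segment lies when it is home; 2.5 mm play on each side. The pocket stays empty if that segment is absent.
- pocket_ell (a point): Point on the pocket floor (6 mm above the tray's underside) where the origin of the L segment lies when it is home; 2.5 mm play on each side. The pocket stays empty if that segment is absent.
- pocket_tee (a point): Point on the pocket floor (6 mm above the tray's underside) where the origin of the T segment lies when it is home; 2.5 mm play on each side. The pocket stays empty if that segment is absent.
- pocket_zed (a point): Point on the pocket floor (6 mm above the tray's underside) where the origin of the Z segment lies when it is home; 2.5 mm play on each side. The pocket stays empty if that segment is absent.
- pocket_corner (a point): Point on the pocket floor (6 mm above the tray's underside) where the origin of the corner segment lies when it is home; 2.5 mm play on each side. The pocket stays empty if that segment is absent.
- hood: Loose grey hood, at the start standing on the raised strips: an upside-down box 123 x 219 mm (x, y), walls 6 mm, 58 mm high, 300 g; on top a black bar 16 mm thick (x), 70 mm long (y), top 90 mm above the rim. Origin: centre of the lower rim. Fits over the tray wall, 2.5 mm play each side, either way round; meets the raised strips with its rim 13 mm above the bench, home on the base plate at 6 mm.
- strip_left (a joint): Black rubber seal strip 10 x 100 mm on the base plate beside the wall, at tray y = +107.5 mm. 0 (m): raised, top 7 mm above the plate. Pressed, it slides down and stays; takes about 4 N plus 200 N per m/s, so the hood's weight does not sink it. About 0.007 under the seated hood.
- strip_right (a joint): The same seal strip at tray y = -107.5 mm; the two move independently.
- solvent_bottle: Bystander: clear bottle with blue cap, 70 mm diameter, 150 mm high. Origin: centre of its underside.
- amber_bottle: Bystander: amber bottle, 56 mm diameter, 110 mm high. Origin: centre of its underside.
- beaker: Bystander: glass beaker, 70 mm diameter, 80 mm high. Origin: centre of its underside.
- small_jar: Bystander: small jar, 40 mm diameter, 45 mm high. Origin: centre of its underside.
- cap_box: Bystander: cardboard box 70 x 50 x 35 mm. Origin: centre of its underside.
- wrench: Bystander: small wrench lying on the bench, 110 mm long along its x. Origin: on the bench below its middle.

How it is judged:
On the way, in this order (a step that is already met when the one before it is completed fails the run):
1. the hood is off the tray and stands upright on the bench beside it (horizontal distance between hood and tray above 0.12 m and height (world z) of hood below 0.006 m and angle between hood's own z axis and vertical below 0.05 rad and linear speed of hood below 0.03 m/s), for 0.2 s.
2. every segment that is there lies home in its own pocket, before the hood goes on (horizontal distance between seg_bar and pocket_bar below 0.005 m and z of each of seg_bar, seg_ell, seg_tee, seg_zed, seg_corner in the frame of tray below 0.0085 m and angle between the x axis of each of seg_bar, seg_ell, seg_tee, seg_zed, seg_corner and the x axis of tray, either way round below 0.12 rad and linear speed of each of seg_bar, seg_ell, seg_tee, seg_zed, seg_corner below 0.03 m/s and horizontal distance between seg_ell and pocket_ell below 0.005 m and horizontal distance between seg_tee and pocket_tee below 0.005 m and horizontal distance between seg_zed and pocket_zed below 0.005 m and horizontal distance between seg_corner and pocket_corner below 0.005 m and horizontal distance between hood and tray above 0.06 m), for 0.2 s.
At the end, for the whole second after the job is handed in: Each segment present is at rest in its own pocket: within 5 mm and 0.12 rad, underside under 8.5 mm above the tray's (home is 6); hood over the tray within 6 mm and 0.06 rad, rim under 8 mm above the tray's underside (home is 6), level within 0.02 rad, at rest; both strips down at least 5.8 mm (horizontal distance between seg_bar and pocket_bar below 0.005 m and z of each of seg_bar, seg_ell, seg_tee, seg_zed, seg_corner in the frame of tray below 0.0085 m and angle between the x axis of each of seg_bar, seg_ell, seg_tee, seg_zed, seg_corner and the x axis of tray, either way round below 0.12 rad and linear speed of each of seg_bar, seg_ell, seg_tee, seg_zed, seg_corner below 0.03 m/s and horizontal distance between seg_ell and pocket_ell below 0.005 m and horizontal distance between seg_tee and pocket_tee below 0.005 m and horizontal distance between seg_zed and pocket_zed below 0.005 m and horizontal distance between seg_corner and pocket_corner below 0.005 m and horizontal distance between hood and tray below 0.006 m and angle between the x axis of hood and the x axis of tray, either way round below 0.06 rad and z of hood in the frame of tray below 0.008 m and angle between hood's own z axis and vertical below 0.02 rad and value of joint each of strip_left, strip_right above 0.0058 m and linear speed of hood below 0.02 m/s); the robot touches nothing.
It fails at once if a bystander is knocked over or pushed more than 6 cm (distance of any of solvent_bottle, amber_bottle, beaker, small_jar, cap_box, wrench from where it was at the start of the episode above 0.06 m or angle between any of solvent_bottle, amber_bottle, beaker, small_jar's own z axis and vertical above 0.6 rad).
Of seg_bar, seg_ell, seg_tee, seg_zed, seg_corner only 4 to 5 are there at a start; the rules pass over those that are not, and their reading is None.
At some moment in a run one of seg_bar, seg_ell, seg_tee, seg_zed, seg_corner may be knocked a few centimetres aside while the robot is not near it.
Once in a run the grip may slacken for a moment while it holds something.
It also fails if it takes over 210 s, if anything falls off the work surface, if the arm or the gripper's body presses on something with over 40 N, if the wrist force passes 120 N, or if a joint passes its speed limit or range.

## Working session

There is one attempt and no reset: what is moved stays moved. The work goes in short steps, Python scripts to look and compute and a tool call to move; the robot and the scene stay as the last step left them, time stands still between calls to the robot, and variables do not carry over. Pictures are saved under pics/ and viewed, at most 14 in all, crops included, and the job is handed in when it is done.

Besides the shell and the picture viewer there is one more tool, called after "Call:" by a JSON object that holds its "fn" and its "kwargs", one argument or row to a line. step_arm: Moves the arm, as the interface text tells. Shifts and turns lie within -1 to 1; 1 stands for 60 cm of shift or pi rad of turn. Its arguments: {"type":"object","properties":{"rows":{"type":"array"},"jaw":{"type":"number"},"squeeze":{"type":"number"}},"required":["rows"]}

```bash
ls; mkdir -p pics; python3 - <<'E'
from bench import r, eyes
import cv2, numpy as np
np.set_printoptions(precision=4,suppress=True)
o=r.get_obs();print(o['clock'],o['tcp_pos'],o['orientation'],r.tips_ahead)
for n in ('scene','top'):
    im=eyes.grab_frame(n); cv2.imwrite(f'pics/{n}0.png',im[:,:,::-1])
    c=eyes.camera_info(n);print(n,c['mtx'],c['extrinsics'])
print(eyes.camera_info('wrist'))
E
```

```text
pics
0.0 [0.2261 0.6354 0.2443] [-0.5342 -3.0957  0.0029] 0.014
scene [[443.8084   0.     284.9864]
 [  0.     443.8084 214.1527]
 [  0.       0.       1.    ]] [[-0.5647  0.5901 -0.577   1.3422]
 [ 0.8253  0.4114 -0.3868  0.4696]
 [ 0.0091 -0.6946 -0.7193  0.9961]
 [ 0.      0.      0.      1.    ]]
top [[483.2077   0.     272.4906]
 [  0.     483.2077 210.6395]
 [  0.       0.       1.    ]] [[ 0.0088 -0.9949  0.1004  0.4813]
 [-0.9994 -0.0055  0.0331 -0.0456]
 [-0.0324 -0.1006 -0.9944  1.2097]
 [ 0.      0.      0.      1.    ]]
{'mtx': array([[335.1722,   0.    , 286.7923],
       [  0.    , 335.1722, 209.8473],
       [  0.    ,   0.    ,   1.    ]]), 'tool_from_camera': array([[ 0.    , -0.9542, -0.2993,  0.0762],
       [ 1.    ,  0.0001, -0.0001,  0.0001],
       [ 0.0001, -0.2993,  0.9542, -0.1289],
       [ 0.    ,  0.    ,  0.    ,  1.    ]])}
```

View pics/top0.png

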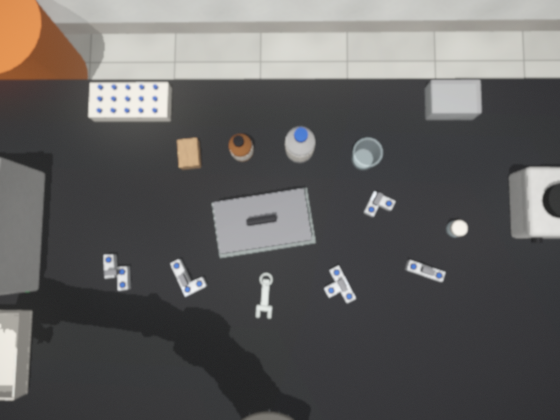

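View pics/scene0.png

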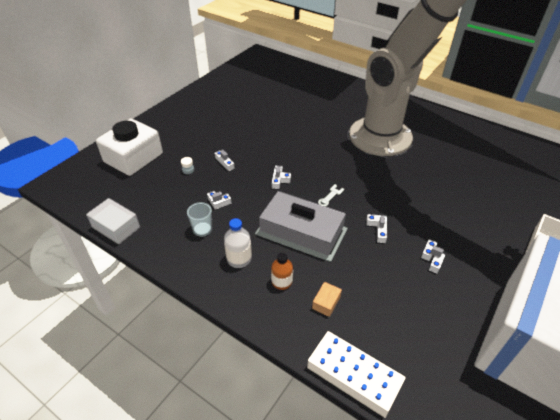

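The top view shows the hood at about (263,221) with its black bar. All five segments are there: zed (116,272), ell (187,278), tee (341,285), bar (426,271) and corner (379,203). The free bench left of the tray, around (140,210), can take the hood.

```bash
cat > h.py <<'E'
from bench import r, eyes
import cv2, numpy as np, itertools
from scipy.spatial.transform import Rotation as R
np.set_printoptions(precision=4,suppress=True)
SEG=dict(bar=[(-32,0),(32,0)],ell=[(-3.2,-24),(-3.2,40),(28.8,-24)],tee=[(-28.8,0),(3.2,-32),(3.2,32)],
 zed=[(-16,32),(16,-32),(16,0),(-16,0)],corner=[(-27.2,1.6),(4.8,-30.4),(4.8,1.6)])
def cam(n):
    if n!='wrist':
        im=eyes.grab_frame(n); c=eyes.camera_info(n); return im,c['mtx'],c['extrinsics']
    o=r.get_obs(); T=np.eye(4); T[:3,:3]=R.from_rotvec(o['orientation']).as_matrix(); T[:3,3]=o['tcp_pos']
    im=eyes.grab_frame(n); c=eyes.camera_info(n); return im,c['mtx'],T@c['tool_from_camera']
def cast(px,z,K,E):
    px=np.atleast_2d(px).astype(float); d=np.c_[px,np.ones(len(px))]@np.linalg.inv(K).T@E[:3,:3].T
    return E[:3,3]+d*((z-E[2,3])/d[:,2:])
def blobs(mask,lo,hi):
    n,_,s,c=cv2.connectedComponentsWithStats(mask.astype(np.uint8))
    return [(c[i],s[i]) for i in range(1,n) if lo<=s[i][4]<=hi]
def blue(im):
    h=cv2.cvtColor(im,cv2.COLOR_RGB2HSV); return (h[...,0]>105)&(h[...,0]<130)&(h[...,1]>110)&(h[...,2]>60)
def fit(M,P):
    "rigid 2D fit of model points M (mm) to P (m): origin, yaw, residual"
    M=np.array(M)/1e3; m,p=M.mean(0),P.mean(0); a,b=M-m,P-p
    y=np.arctan2((a[:,0]*b[:,1]-a[:,1]*b[:,0]).sum(),(a*b).sum()); c,s=np.cos(y),np.sin(y); Q=np.array([[c,-s],[s,c]])
    return p-Q@m,y,np.abs(a@Q.T-b).max()
def match(name,P):
    k=min(len(P),len(SEG[name])); best=min((fit([SEG[name][i] for i in sub],P[list(pp)]) for sub in itertools.combinations(range(len(SEG[name])),k)
      for pp in itertools.permutations(range(len(P)),k)),key=lambda f:f[2]); return best
def go(p,ang=None):
    "shift/turn units to TCP p with closing line at angle ang (rad), tool down"
    o=r.get_obs(); Rn=R.from_rotvec(o['orientation']); d=(np.array(p)-o['tcp_pos'])/0.6
    rad=np.arctan2(p[1],p[0]); M=Rn.as_matrix(); cur=np.arctan2(M[1,1],M[0,1])
    if ang is None: ang=cur
    # pick the half turn that keeps joint 7 nearest zero (closing line radial)
    a=rad+((ang-rad+np.pi/2)%np.pi-np.pi/2)
    y=np.array([np.cos(a),np.sin(a),0]); z=np.array([0,0,-1.]); 
    t=(R.from_matrix(np.c_[np.cross(y,z),y,z])*Rn.inv()).as_rotvec()/np.pi
    print('go',d.round(4),'turn',t.round(4),'rows',np.ceil(max(np.linalg.norm(d)*600/41.7,np.linalg.norm(t)*180/7.16)))
E
python3 - <<'E'
from h import *
im,K,E=cam('top')
bs=blobs(blue(im),8,200)
bs=[b for b in bs if b[0][1]>180]
px=np.array([b[0] for b in bs]);W=cast(px,0.024,K,E)
for p,w,b in zip(px,W,bs): print(p,w[:2],b[1][4])
ap=dict(zed=(116,272),ell=(187,278),tee=(341,285),bar=(426,271),corner=(379,203))
for n,a in ap.items():
    i=np.where(np.linalg.norm(px-a,axis=1)<30)[0]
    if len(i)>1: print(n,len(i),match(n,W[i,:2]))
# hood: grey bright region
g=cv2.cvtColor(im,cv2.COLOR_RGB2GRAY); m=np.zeros_like(g); m[175:265,200:325]=(g[175:265,200:325]>70)
c=max(cv2.findContours(m,0,2)[0],key=cv2.contourArea); print('hoodrect',cv2.minAreaRect(c))
hs=g[210:232,240:290]; 
d=np.zeros_like(g); d[205:235,240:285]=g[205:235,240:285]<45
cb=max(cv2.findContours(d,0,2)[0],key=cv2.contourArea); rb=cv2.minAreaRect(cb); print('bar',rb)
B=cast(cv2.boxPoints(rb),0.103,K,E); print(B, B.mean(0))
Hc=cast(cv2.boxPoints(cv2.minAreaRect(c)),0.071,K,E); print(Hc,Hc.mean(0))
big=cv2.resize(im[140:310,80:480],None,fx=2,fy=2,interpolation=cv2.INTER_CUBIC); cv2.imwrite('pics/top1.png',big[:,:,::-1])
E
```

```text
[388.5 203. ] [ 0.6214 -0.2906] 12
[370.8 209. ] [ 0.6064 -0.2472] 10
[107.9231 259.3077] [0.478  0.3995] 13
[176.25   265.3333] [0.4647 0.2292] 12
[413.2143 266.3571] [ 0.4675 -0.3475] 14
[121.1875 271.3125] [0.4489 0.3652] 16
[336.1818 272.1818] [ 0.4518 -0.162 ] 11
[438.5333 274.8667] [ 0.4477 -0.4075] 15
[122.  284.5] [0.4168 0.3619] 12
[198.75   283.3333] [0.4216 0.1726] 12
[187.  288.8] [0.408  0.2011] 10
[330.8 290. ] [ 0.4089 -0.1488] 10
[348.6364 295.9091] [ 0.3953 -0.1917] 11
zed 3 (array([0.4474, 0.3808]), np.float64(-1.482660402428613), np.float64(0.0002969909855152532))
ell 3 (array([0.4306, 0.2088]), np.float64(-1.1148188603565017), np.float64(0.0004525951266515782))
tee 3 (array([ 0.4221, -0.1741]), np.float64(-1.0877662119452545), np.float64(0.00023116622056618477))
bar 2 (array([ 0.4576, -0.3775]), np.float64(1.2520483889781073), np.float64(0.0003770389926594474))
corner 2 (array([ 0.6302, -0.2608]), np.float64(-0.45145972333489254), np.float64(0.0002790418865212252))
hoodrect ((263.04620361328125, 222.80056762695312), (59.68244171142578, 100.6618423461914), 81.25383758544922)Traceback (most recent call last):
  File "<stdin>", line 16, in <module>
ValueError: max() iterable argument is empty
```

```bash
sed -i 's/(16,0),(-16,0)\]/(16,0)]/; s/(4.8,-30.4),(4.8,1.6)\]/(4.8,-30.4)]/' h.py; python3 - <<'E'
from h import *
im,K,E=cam('top')
bs=blobs(blue(im),8,200); px=np.array([b[0] for b in bs]);W=cast(px,0.024,K,E)
i=np.where(np.linalg.norm(px-(116,272),axis=1)<30)[0]; print(match('zed',W[i,:2]))
g=cv2.cvtColor(im,cv2.COLOR_RGB2GRAY); print(g[221,235:295:3], g[215:228,200:330:12])
s=g[180:265,205:322]
med=np.median(s[30:50,10:25]); print('med',med)
d=np.zeros_like(g); d[205:235,240:285]=g[205:235,240:285]<0.65*med
cb=max(cv2.findContours(d,0,2)[0],key=cv2.contourArea); rb=cv2.minAreaRect(cb); B=cast(cv2.boxPoints(rb),0.103,K,E); print('bar',rb,B,B.mean(0))
big=cv2.resize(im[140:310,80:480],None,fx=2,fy=2,interpolation=cv2.INTER_CUBIC); cv2.imwrite('pics/top1.png',big[:,:,::-1])
E
```

```text
(array([0.4474, 0.3808]), np.float64(-1.482660402428613), np.float64(0.0002969909855152532))
[169 170 170 168  84  73  74  77  77  76  75  74  82  97 159 171 170 170
 170 170] [[ 64  79 168 169 165 118  73 169 169 140  65]
 [ 65  75 169 169 156  92  68 169 169 138  65]
 [ 64  77 168 169 136  72  70 170 169 137  65]
 [ 64  78 169 169 105  68  75 170 170 138  65]
 [ 63  75 169 168  80  71  77 170 170 143  65]
 [ 64  70 168 169  71  75  73 170 170 150  66]
 [ 64  68 169 169  74  76  84 170 170 158  66]
 [ 64  66 169 170  78  73 121 170 170 160  66]
 [ 65  66 169 170  79  87 154 170 170 159  64]
 [ 64  66 169 170  84 126 168 170 170 159  65]
 [ 64  66 169 171 115 156 170 170 170 161  64]
 [ 65  66 169 171 151 168 171 171 171 166  65]
 [ 65  66 170 171 168 171 171 171 170 171  65]]
med 169.0
bar ((261.3843688964844, 219.24853515625), (7.9069743156433105, 29.87923812866211), 81.25383758544922) [[ 0.5765  0.0522  0.103 ]
 [ 0.5874 -0.0158  0.103 ]
 [ 0.5694 -0.0187  0.103 ]
 [ 0.5585  0.0491  0.103 ]] [0.573  0.0167 0.103 ]
```

View pics/top1.png

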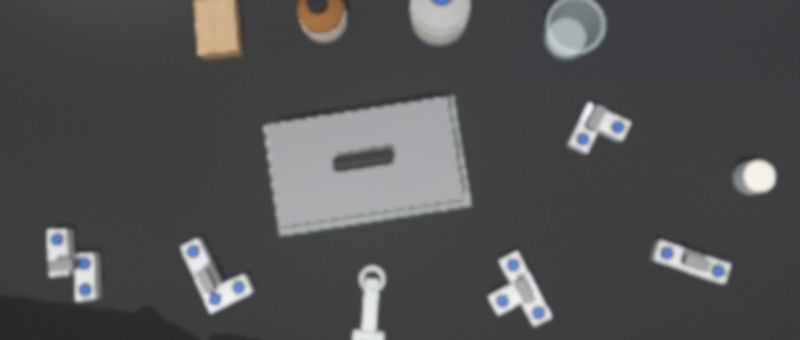

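The close-up confirms the layout: hood bar centre at crop (364,158), and the fins of all five segments are visible and agree with the dot fits. The cap box at crop (217,27) limits the hood's parking spot.

```bash
python3 -c "
from h import *
go([0.573,0.0167,0.245],0.158)"
```

```text
go [ 0.5781 -1.0316  0.0005] turn [ 0.0003 -0.0003 -0.3409] rows 18.0
```

Call:
{"fn": "step_arm", "kwargs": {
  "rows": [
    [0.16,-0.287,0,0,0,-0.095],
    [0.16,-0.287,0,0,0,-0.095],
    [0.16,-0.287,0,0,0,-0.095],
    [0.16,-0.287,0,0,0,-0.095],
    [0.16,-0.287,0,0,0,-0.095]
  ],
  "jaw": 0,
  "squeeze": 80
}}

```text
clock: 0.62
tcp_pos: [0.3242, 0.46, 0.2452]
orientation: [0.993, 2.98, -0.002]
contact_force: [-0.5, -0.4, 0.6]
grip_width: 0.0854
gripper_force: 0.0
```

Call:
{"fn": "step_arm", "kwargs": {
  "rows": [
    [0.16,-0.287,0,0,0,-0.095],
    [0.16,-0.287,0,0,0,-0.095],
    [0.16,-0.287,0,0,0,-0.095],
    [0.16,-0.287,0,0,0,-0.095],
    [0.16,-0.287,0,0,0,-0.095]
  ]
}}

```text
clock: 1.03
tcp_pos: [0.4197, 0.2878, 0.2455]
orientation: [1.425, 2.799, -0.0]
contact_force: [0.7, 0.5, -0.8]
grip_width: 0.0851
gripper_force: 0.0
```

Call:
{"fn": "step_arm", "kwargs": {
  "rows": [
    [0.16,-0.287,0,0,0,-0.095],
    [0.16,-0.287,0,0,0,-0.095],
    [0.16,-0.287,0,0,0,-0.095],
    [0.16,-0.287,0,0,0,-0.095],
    [0.16,-0.287,0,0,0,-0.095]
  ]
}}

```text
clock: 1.45
tcp_pos: [0.5154, 0.1156, 0.2456]
orientation: [1.825, 2.556, 0.0]
contact_force: [-0.2, -0.4, -0.3]
grip_width: 0.0853
gripper_force: 0.0
```

Call:
{"fn": "step_arm", "kwargs": {
  "rows": [
    [0.098,-0.17,0,0,0,-0.056],
    [0.098,-0.17,0,0,0,-0.056],
    [0.098,-0.17,0,0,0,-0.056],
    [0.098,-0.17,0,0,0,-0.056],
    [0.098,-0.17,0,0,0,-0.056]
  ]
}}

```text
clock: 1.87
tcp_pos: [0.5734, 0.0149, 0.2452]
orientation: [2.045, 2.384, -0.001]
contact_force: [-0.7, 1.0, -0.9]
grip_width: 0.0851
gripper_force: 0.0
```

```bash
python3 -c "
from h import *
go([0.573,0.0167,0.089],0.158)
im,K,E=cam('wrist');cv2.imwrite('pics/w1.png',im[:,:,::-1])
g=cv2.cvtColor(im,cv2.COLOR_RGB2GRAY); print(r.get_obs()['clock'])"
```

```text
go [-0.0007  0.0031 -0.2603] turn [ 0.0003 -0.      0.0015] rows 4.0
1.9167
```

View pics/w1.png

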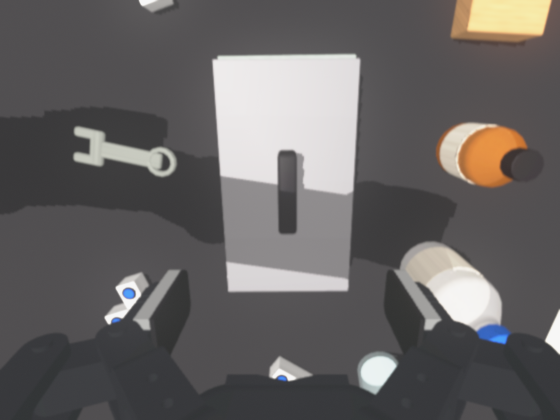

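The wrist view shows the hood bar centred between the fingers at (287,190), upright in the image. Descend and grip.

Call:
{"fn": "step_arm", "kwargs": {
  "rows": [
    [0,0.003,-0.26,0,0,0.0015],
    [0,0.003,-0.26,0,0,0.0015],
    [0,0.003,-0.26,0,0,0.0015],
    [0,0.003,-0.26,0,0,0.0015],
    [0,0.003,-0.26,0,0,0.0015]
  ]
}}

```text
clock: 2.33
tcp_pos: [0.5678, 0.0217, 0.0834]
orientation: [-2.024, -2.392, 0.012]
contact_force: [-0.4, 0.1, -0.2]
grip_width: 0.0854
gripper_force: 0.0
```

Call:
{"fn": "step_arm", "kwargs": {
  "rows": [
    [0,0,0,0,0,0],
    [0,0,0,0,0,0],
    [0,0,0,0,0,0],
    [0,0,0,0,0,0],
    [0,0,0,0,0,0]
  ],
  "jaw": 1,
  "squeeze": 80
}}

```text
clock: 2.75
tcp_pos: [0.5741, 0.0195, 0.0911]
orientation: [2.033, 2.393, 0.004]
contact_force: [0.1, 0.5, 0.4]
grip_width: 0.0258
gripper_force: 0.0
```

Call:
{"fn": "step_arm", "kwargs": {
  "rows": [
    [0,0,0,0,0,0],
    [0,0,0,0,0,0],
    [0,0,0,0,0,0]
  ]
}}

```text
clock: 3.0
tcp_pos: [0.5737, 0.0193, 0.0903]
orientation: [2.033, 2.394, 0.002]
contact_force: [-0.6, 0.3, 5.4]
grip_width: 0.0146
gripper_force: 78.1
```

Call:
{"fn": "step_arm", "kwargs": {
  "rows": [
    [0,0,0.02,0,0,0],
    [0,0,0.05,0,0,0],
    [0,0,0.09,0,0,0],
    [0,0,0.13,0,0,0],
    [0,0,0.15,0,0,0]
  ]
}}

```text
clock: 3.42
tcp_pos: [0.5739, 0.0188, 0.1822]
orientation: [2.033, 2.392, 0.003]
contact_force: [0.3, 0.1, -2.1]
grip_width: 0.0147
gripper_force: 78.6
```

Call:
{"fn": "step_arm", "kwargs": {
  "rows": [
    [0.004,0.04,0,0,0,0],
    [0.01,0.09,0,0,0,0],
    [0.015,0.14,0,0,0,0],
    [0.019,0.19,0,0,0,0],
    [0.024,0.24,0,0,0,0]
  ]
}}

```text
clock: 3.83
tcp_pos: [0.5868, 0.1644, 0.1792]
orientation: [-2.034, -2.394, 0.001]
contact_force: [1.3, 0.4, -3.0]
grip_width: 0.0142
gripper_force: 78.5
```

Call:
{"fn": "step_arm", "kwargs": {
  "rows": [
    [0.005,0.05,0,0,0,0],
    [0.01,0.1,0,0,0,0],
    [0.015,0.15,0,0,0,0],
    [0.019,0.19,0,0,0,0],
    [0.02,0.22,0,0,0,0]
  ]
}}

```text
clock: 4.25
tcp_pos: [0.5987, 0.2983, 0.1788]
orientation: [-2.03, -2.396, 0.0]
contact_force: [-0.2, 0.7, -2.4]
grip_width: 0.0147
gripper_force: 78.5
```

Call:
{"fn": "step_arm", "kwargs": {
  "rows": [
    [0,0,-0.03,0,0,0],
    [0,0,-0.06,0,0,0],
    [0,0,-0.09,0,0,0],
    [0,0,-0.12,0,0,0],
    [0,0,-0.14,0,0,0]
  ]
}}

```text
clock: 4.67
tcp_pos: [0.5984, 0.2941, 0.0932]
orientation: [-2.034, -2.393, 0.005]
contact_force: [-0.5, -0.1, -2.3]
grip_width: 0.0149
gripper_force: 78.5
```

Call:
{"fn": "step_arm", "kwargs": {
  "rows": [
    [0,0,-0.006,0,0,0],
    [0,0,-0.012,0,0,0],
    [0,0,-0.017,0,0,0],
    [0,0,-0.022,0,0,0],
    [0,0,-0.024,0,0,0]
  ]
}}

```text
clock: 5.08
tcp_pos: [0.5998, 0.2953, 0.0813]
orientation: [2.034, 2.394, 0.001]
contact_force: [0.9, -1.0, -2.5]
grip_width: 0.0148
gripper_force: 78.4
```

Call:
{"fn": "step_arm", "kwargs": {
  "rows": [
    [0,0,-0.002,0,0,0],
    [0,0,-0.004,0,0,0],
    [0,0,-0.005,0,0,0],
    [0,0,-0.006,0,0,0],
    [0,0,-0.006,0,0,0]
  ]
}}

```text
clock: 5.5
tcp_pos: [0.5995, 0.2953, 0.0779]
orientation: [-2.034, -2.394, -0.001]
contact_force: [-3.0, -0.4, 3.3]
grip_width: 0.0148
gripper_force: 79.2
```

Call:
{"fn": "step_arm", "kwargs": {
  "rows": [
    [0,0,0,0,0,0],
    [0,0,0,0,0,0],
    [0,0,0,0,0,0],
    [0,0,0,0,0,0],
    [0,0,0,0,0,0]
  ],
  "jaw": 0.3
}}

```text
clock: 5.92
tcp_pos: [0.5996, 0.2952, 0.0774]
orientation: [2.034, 2.394, 0.0]
contact_force: [-0.3, -0.4, 0.5]
grip_width: 0.0598
gripper_force: 0.0
```

Call:
{"fn": "step_arm", "kwargs": {
  "rows": [
    [0,0,0.06,0,0,0],
    [0,0,0.12,0,0,0],
    [0,0,0.18,0,0,0],
    [0,0,0.24,0,0,0],
    [0,0,0.29,0,0,0]
  ]
}}

```text
clock: 6.33
tcp_pos: [0.6, 0.2951, 0.2542]
orientation: [2.034, 2.393, 0.003]
contact_force: [0.9, -0.7, -0.3]
grip_width: 0.06
gripper_force: 0.0
```

```bash
python3 - <<'E'
from h import *
im,K,E=cam('top'); cv2.imwrite('pics/top2.png',im[:,:,::-1])
g=cv2.cvtColor(im,cv2.COLOR_RGB2GRAY)
x0,y0,x1,y1=200,175,330,265
print(r.get_obs()['clock'])
cv2.imwrite('pics/tray.png',cv2.resize(im[y0:y1,x0:x1],None,fx=5,fy=5,interpolation=cv2.INTER_CUBIC)[:,:,::-1])
go([0.50,-0.02,0.33],0.158)
E
```

```text
6.3833
go [-0.1712 -0.5268  0.1157] turn [-0.0019  0.0031 -0.0012] rows 9.0
```

View pics/tray.png

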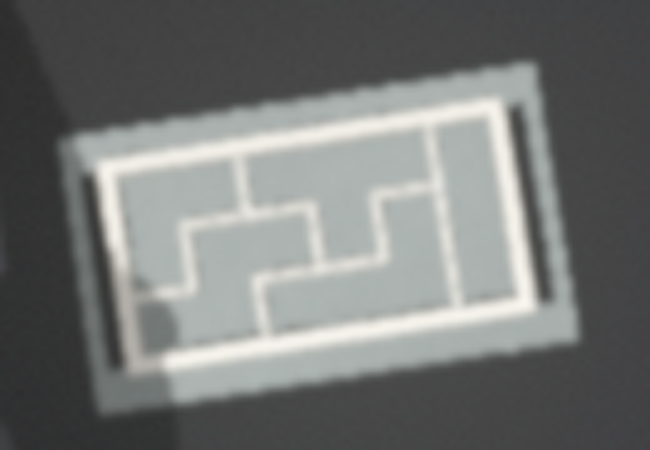

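The tray view shows the pockets clearly:
- Bar at the right end, (480,210) in the crop.
- Corner top left, T top middle, Z lower left and L lower middle.
- This matches the tray frame with +x up in the image and yaw about 0.158.

I compute the pocket targets and go for the bar.

```bash
cat >> h.py <<'E'
POCK=dict(bar=(0,-80),ell=(-28.8,-24),tee=(28.8,-16),zed=(-16,48),corner=(27.2,78.4))
FIN=dict(bar=(0,0),ell=(0,0),tee=(0,0),zed=(-4.8,0),corner=(0,0)); CL=dict(bar=np.pi/2,ell=0,tee=0,zed=np.pi/2,corner=np.pi/2)
def rot(a): return np.array([[np.cos(a),-np.sin(a)],[np.sin(a),np.cos(a)]])
def exact(p,a):
    "shift/turn to TCP p with tool y at exact angle a; the turn taken the way it comes from tool y's present angle"
    o=r.get_obs(); Rn=R.from_rotvec(o['orientation']); M=Rn.as_matrix(); d=(np.array(p)-o['tcp_pos'])/0.6
    y=np.array([np.cos(a),np.sin(a),0]); z=np.array([0,0,-1.]); t=(R.from_matrix(np.c_[np.cross(y,z),y,z])*Rn.inv()).as_rotvec()/np.pi
    print('exact',d.round(4),'turn',t.round(4),'rows',np.ceil(max(np.linalg.norm(d)*600/41.7,np.linalg.norm(t)*180/7.16)),'cur',round(float(np.arctan2(M[1,1],M[0,1])),3),'j7',o['joints'][6].round(2))
def segs():
    im,K,E=cam('top'); px=np.array([b[0] for b in blobs(blue(im),7,200)]); return im,px,cast(px,0.024,K,E)[:,:2],K,E
E
python3 -c "
from h import *
go([0.4576,-0.3775,0.20],1.252+np.pi/2)"
```

```text
go [-0.2419 -1.1226 -0.101 ] turn [-0.0011  0.0034 -0.153 ] rows 17.0
```

Call:
{"fn": "step_arm", "kwargs": {
  "rows": [
    [-0.07,-0.324,0,0,0,-0.044],
    [-0.07,-0.324,0,0,0,-0.044],
    [-0.07,-0.324,0,0,0,-0.044],
    [-0.07,-0.324,0,0,0,-0.044],
    [-0.07,-0.324,0,0,0,-0.044]
  ]
}}

```text
clock: 6.8
tcp_pos: [0.5564, 0.097, 0.2513]
orientation: [2.197, 2.245, -0.001]
contact_force: [-0.1, -0.3, 0.3]
grip_width: 0.0598
gripper_force: 0.0
```

Call:
{"fn": "step_arm", "kwargs": {
  "rows": [
    [-0.07,-0.324,-0.043,0,0,-0.044],
    [-0.07,-0.324,-0.043,0,0,-0.044],
    [-0.07,-0.324,-0.043,0,0,-0.044],
    [-0.07,-0.324,-0.043,0,0,-0.044],
    [-0.07,-0.324,-0.043,0,0,-0.044]
  ]
}}

```text
clock: 7.22
tcp_pos: [0.5141, -0.0968, 0.2253]
orientation: [2.346, 2.088, 0.0]
contact_force: [-0.2, -0.8, -0.1]
grip_width: 0.06
gripper_force: 0.0
```

Call:
{"fn": "step_arm", "kwargs": {
  "rows": [
    [-0.07,-0.324,-0.043,0,0,-0.044],
    [-0.07,-0.324,-0.043,0,0,-0.044],
    [-0.07,-0.324,-0.043,0,0,-0.044],
    [-0.07,-0.324,-0.043,0,0,-0.044],
    [-0.07,-0.324,-0.043,0,0,-0.044]
  ]
}}

```text
clock: 7.63
tcp_pos: [0.4721, -0.2911, 0.1995]
orientation: [2.484, 1.922, -0.001]
contact_force: [0.0, 0.4, -0.2]
grip_width: 0.0595
gripper_force: 0.0
```

Call:
{"fn": "step_arm", "kwargs": {
  "rows": [
    [-0.032,-0.15,-0.014,0,0,-0.021],
    [-0.032,-0.15,-0.014,0,0,-0.021],
    [-0.032,-0.15,-0.014,0,0,-0.021],
    [-0.032,-0.15,-0.014,0,0,-0.021],
    [-0.032,-0.15,-0.014,0,0,-0.021]
  ]
}}

```text
clock: 8.05
tcp_pos: [0.4539, -0.3782, 0.191]
orientation: [-2.546, -1.839, 0.0]
contact_force: [-0.1, 0.8, 0.2]
grip_width: 0.0599
gripper_force: 0.0
```

```bash
python3 - <<'E'
from h import *
im,px,W,K,E=segs(); cv2.imwrite('pics/top3.png',im[:,:,::-1])
g=cv2.cvtColor(im,cv2.COLOR_RGB2GRAY)
m=np.zeros_like(g); m[180:262,205:325]=g[180:262,205:325]>215
print(m.sum(), np.percentile(g[200:240,225:300],[5,50,95]))
c=np.vstack([k for k in cv2.findContours(m,0,2)[0] if cv2.contourArea(k)>20]); rc=cv2.minAreaRect(c); print(rc)
B=cast(cv2.boxPoints(rc),0.022,K,E)[:,:2]; print(B,B.mean(0),np.linalg.norm(np.diff(B,axis=0),axis=1))
# black slots (strips): dark inside plate
n=blobs(((g<60)&(np.indices(g.shape)[1]>200)&(np.indices(g.shape)[1]<325)&(np.indices(g.shape)[0]>180)&(np.indices(g.shape)[0]<262)),30,400); print([(b[0],b[1]) for b in n])
vis={n:np.where(np.linalg.norm(px-a,axis=1)<30)[0] for n,a in dict(zed=(116,272),ell=(187,278),tee=(341,285),corner=(379,203)).items()}
for n,i in vis.items(): print(n,match(n,W[i]) if len(i)>1 else len(i))
go([0.4576,-0.3775,0.042],1.252+np.pi/2)
w,K,E=cam('wrist'); cv2.imwrite('pics/w2.png',w[:,:,::-1]); q=np.array([b[0] for b in blobs(blue(w),30,3000)]); D=cast(q,.024,K,E)[:,:2]
for a,b in zip(q,D): print(a,b)
E
```

```text
712 [174. 177. 227.]
((262.6334533691406, 221.9105682373047), (42.9821891784668, 81.58760070800781), 80.96051788330078)
[[ 0.6093  0.127 ]
 [ 0.6423 -0.0727]
 [ 0.5374 -0.0895]
 [ 0.5044  0.1082]] [0.5733 0.0182] [0.2024 0.1063 0.2005]
[]
zed (array([0.4474, 0.3808]), np.float64(-1.482660402428613), np.float64(0.0002969909855152532))
ell (array([0.4306, 0.2088]), np.float64(-1.1148188603565017), np.float64(0.0004525951266515782))
tee (array([ 0.4217, -0.174 ]), np.float64(-1.0906208929674759), np.float64(0.00046482296608303317))
corner (array([ 0.6302, -0.2608]), np.float64(-0.45145972333489254), np.float64(0.0002790418865212252))
go [ 0.0049 -0.0009 -0.2483] turn [-0.0003 -0.     -0.0004] rows 4.0Traceback (most recent call last):
  File "<stdin>", line 13, in <module>
  File "h.py", line 13, in cast
    px=np.atleast_2d(px).astype(float); d=np.c_[px,np.ones(len(px))]@np.linalg.inv(K).T@E[:3,:3].T
                                          ~~~~~~~~~~~~~~~~~~~~~~~~~~^~~~~~~~~~~~~~~~~~~
ValueError: matmul: Input operand 1 has a mismatch in its core dimension 0, with gufunc signature (n?,k),(k,m?)->(n?,m?) (size 3 is different from 1)
```

View pics/w2.png

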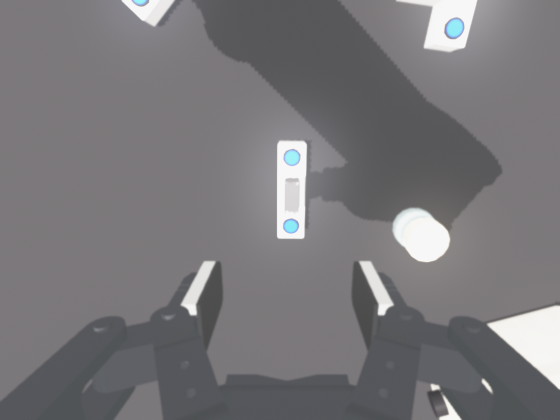

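The wrist view shows the bar with its fin at (291,194) and dots at (291,158) and (291,226). Compare the wrist cast with the top cast.

```bash
cat >> h.py <<'E'
TC,TY=np.array([.5733,.0182]),.163
def wblue(lo=25,hi=3000):
    im,K,E=cam('wrist'); h=cv2.cvtColor(im,cv2.COLOR_RGB2HSV); m=(h[...,0]>85)&(h[...,0]<130)&(h[...,1]>110)&(h[...,2]>60)
    q=np.array([b[0] for b in blobs(m,lo,hi)]); return im,q,cast(q,.024,K,E)[:,:2]
def home(n,half=False):
    y=TY+(np.pi if half else 0); o=TC+rot(TY)@np.array(POCK[n])/1e3; return o+rot(y)@np.array(FIN[n])/1e3,y
E
python3 -c "
from h import *
im,q,D=wblue()
for a,b in zip(q,D): print(a,b)
for n in POCK: print(n,*home(n))
"
```

```text
[451.2903  35.5161] [ 0.62   -0.2942]
[290.1389 226.8889] [ 0.4481 -0.4086]
bar [ 0.5863 -0.0607] 0.163
ell [ 0.5488 -0.0102] 0.163
tee [0.6043 0.0071] 0.163
zed [0.545  0.0622] 0.163
corner [0.5874 0.1   ] 0.163
```

Call:
{"fn": "step_arm", "kwargs": {
  "rows": [
    [0.005,-0.001,-0.06,0,0,0],
    [0.005,-0.001,-0.12,0,0,0],
    [0.005,-0.001,-0.18,0,0,0],
    [0.005,-0.001,-0.23,0,0,0],
    [0.005,-0.001,-0.248,0,0,0]
  ]
}}

```text
clock: 8.62
tcp_pos: [0.4564, -0.3749, 0.0386]
orientation: [-2.538, -1.842, 0.002]
contact_force: [-0.2, 0.7, 0.6]
grip_width: 0.0597
gripper_force: 0.0
```

Call:
{"fn": "step_arm", "kwargs": {
  "rows": [
    [0,0,0,0,0,0],
    [0,0,0,0,0,0],
    [0,0,0,0,0,0],
    [0,0,0,0,0,0],
    [0,0,0,0,0,0]
  ],
  "jaw": 1,
  "squeeze": 60
}}

```text
clock: 9.03
tcp_pos: [0.4586, -0.3795, 0.0447]
orientation: [2.543, 1.84, 0.003]
contact_force: [-0.2, 1.5, 7.7]
grip_width: 0.0127
gripper_force: 59.8
```

Call:
{"fn": "step_arm", "kwargs": {
  "rows": [
    [0,0,0,0,0,0],
    [0,0,0,0,0,0],
    [0,0,0,0,0,0]
  ]
}}

```text
clock: 9.28
tcp_pos: [0.4586, -0.3794, 0.0447]
orientation: [2.543, 1.84, 0.003]
contact_force: [-1.1, 2.1, 7.9]
grip_width: 0.0124
gripper_force: 59.8
```

```bash
python3 -c "
from h import *
p,y=home('bar'); print(p,y)
exact([*p,0.14],-0.319+0.163-1.252)
im,q,D=wblue()
for a,b in zip(q,D): print(a,b)
"
```

```text
[ 0.5863 -0.0607] 0.163
exact [0.2128 0.5312 0.1588] turn [ 0.001   0.0007 -0.3469] rows 9.0 cur -0.318 j7 0.74
[286.1037 324.7358] [ 0.448  -0.4113]
```

Call:
{"fn": "step_arm", "kwargs": {
  "rows": [
    [0,0,0.03,0,0,0],
    [0,0,0.08,0,0,0],
    [0,0,0.12,0,0,0],
    [0.02,0.05,0.16,0,0,-0.03],
    [0.04,0.1,0.16,0,0,-0.06]
  ]
}}

```text
clock: 9.75
tcp_pos: [0.4824, -0.3225, 0.1441]
orientation: [2.709, 1.575, 0.007]
contact_force: [1.2, 0.9, -1.6]
grip_width: 0.0126
gripper_force: 59.0
```

Call:
{"fn": "step_arm", "kwargs": {
  "rows": [
    [0.02,0.06,0,0,0,-0.035],
    [0.05,0.12,0,0,0,-0.07],
    [0.07,0.18,0,0,0,-0.105],
    [0.09,0.23,0,0,0,-0.14],
    [0.12,0.29,0,0,0,-0.175]
  ]
}}

```text
clock: 10.17
tcp_pos: [0.5528, -0.1438, 0.1395]
orientation: [-3.041, -0.788, -0.001]
contact_force: [0.7, -0.4, -2.6]
grip_width: 0.0126
gripper_force: 58.9
```

Call:
{"fn": "step_arm", "kwargs": {
  "rows": [
    [0.02,0.05,0,0,0,-0.035],
    [0.04,0.1,0,0,0,-0.07],
    [0.053,0.141,0,0,0,-0.1],
    [0.053,0.141,0,0,0,-0.112],
    [0.053,0.141,0,0,0,-0.112]
  ]
}}

```text
clock: 10.58
tcp_pos: [0.5858, -0.0573, 0.1387]
orientation: [-3.13, -0.26, -0.001]
contact_force: [-0.1, -1.2, -1.7]
grip_width: 0.0129
gripper_force: 59.0
```

Call:
{"fn": "step_arm", "kwargs": {
  "rows": [
    [0,0,-0.03,0,0,0],
    [0,0,-0.06,0,0,0],
    [0,0,-0.08,0,0,0],
    [0,0,-0.085,0,0,0],
    [0,0,-0.085,0,0,0]
  ]
}}

```text
clock: 11.0
tcp_pos: [0.5843, -0.0608, 0.0872]
orientation: [-3.131, -0.253, 0.002]
contact_force: [0.0, 0.2, -1.1]
grip_width: 0.0125
gripper_force: 58.9
```

```bash
python3 -c "
from h import *
p,y=home('bar'); o=r.get_obs();print(o['tcp_pos'],o['grip_width'],o['clock'])
exact([*p,0.0507],-0.319+0.163-1.252)
im,q,D=wblue()
for a,b in zip(q,D): print(a,b)
cv2.imwrite('pics/w3.png',im[:,:,::-1])
"
```

```text
[ 0.5843 -0.0608  0.0872] 0.012478221295322294 11.0
exact [ 0.0033  0.0001 -0.0608] turn [-0.     -0.0004  0.0004] rows 1.0 cur -1.409 j7 -0.75
[286.4696 202.6372] [ 0.6049 -0.0573]
[286.1797 324.7831] [ 0.5205 -0.0708]
```

View pics/w3.png

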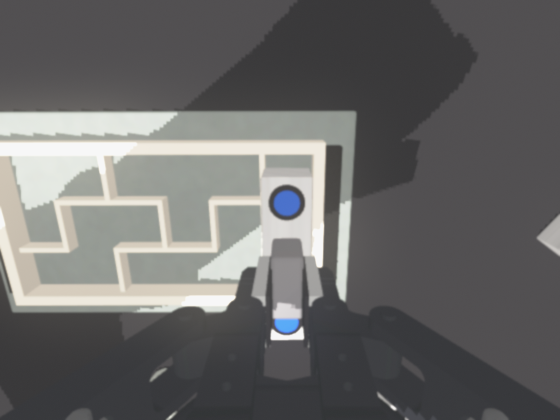

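The wrist view shows the held bar over its pocket: dots at (287,203) and (287,325), wall outer top-right corner near (325,143). I measure the held bar against the wall in this one picture.

```bash
python3 -c "
from h import *
im,K,E=cam('wrist'); g=cv2.cvtColor(im,cv2.COLOR_RGB2GRAY).astype(int)
print('col295',[(y,g[y,295]) for y in range(134,166,2)]); print('row165',[(x,g[165,x]) for x in range(300,336,2)]); print('row200',[(x,g[200,x]) for x in range(306,340,2)])
q=np.array([[286.5,202.6],[286.2,324.8]]); z=r.get_obs()['tcp_pos'][2]-.0447+.024; d=cast(q,z,K,E)[:,:2]; print(z,d,np.linalg.norm(d[0]-d[1]))
loc=lambda w:(w-TC)@rot(TY)*1e3
print(loc(d), 'tcp',loc(r.get_obs()['tcp_pos'][:2]))
print(loc(cast([[325,142]],.022,K,E)[:,:2]))
"
```

```text
col295 [(134, np.int64(156)), (136, np.int64(157)), (138, np.int64(158)), (140, np.int64(171)), (142, np.int64(209)), (144, np.int64(230)), (146, np.int64(236)), (148, np.int64(235)), (150, np.int64(236)), (152, np.int64(236)), (154, np.int64(230)), (156, np.int64(171)), (158, np.int64(157)), (160, np.int64(157)), (162, np.int64(156)), (164, np.int64(156))]
row165 [(300, np.int64(156)), (302, np.int64(156)), (304, np.int64(156)), (306, np.int64(155)), (308, np.int64(155)), (310, np.int64(162)), (312, np.int64(199)), (314, np.int64(234)), (316, np.int64(236)), (318, np.int64(236)), (320, np.int64(235)), (322, np.int64(235)), (324, np.int64(179)), (326, np.int64(76)), (328, np.int64(72)), (330, np.int64(71)), (332, np.int64(70)), (334, np.int64(70))]
row200 [(306, np.int64(216)), (308, np.int64(220)), (310, np.int64(218)), (312, np.int64(222)), (314, np.int64(234)), (316, np.int64(235)), (318, np.int64(235)), (320, np.int64(235)), (322, np.int64(228)), (324, np.int64(107)), (326, np.int64(76)), (328, np.int64(74)), (330, np.int64(74)), (332, np.int64(74)), (334, np.int64(74)), (336, np.int64(74)), (338, np.int64(84))]
0.06763107641843405 [[ 0.6178 -0.0555]
 [ 0.5523 -0.066 ]] 0.06638150811685817
[[ 32.0067 -79.9033]
 [-34.3743 -79.6344]] tcp [ -0.9021 -79.9325]
[[  54.9318 -101.9854]]
```

Call:
{"fn": "step_arm", "kwargs": {
  "rows": [
    [0.002,-0.001,-0.015,0,0,0],
    [0.002,-0.001,-0.03,0,0,0],
    [0.002,-0.001,-0.04,0,0,0],
    [0.002,-0.001,-0.046,0,0,0],
    [0.002,-0.001,-0.052,0,0,0]
  ]
}}

```text
clock: 11.52
tcp_pos: [0.5859, -0.0606, 0.0556]
orientation: [-3.131, -0.255, 0.001]
contact_force: [-0.1, -0.7, -1.9]
grip_width: 0.0125
gripper_force: 59.0
```

Call:
{"fn": "step_arm", "kwargs": {
  "rows": [
    [0,0,-0.003,0,0,0],
    [0,0,-0.006,0,0,0],
    [0,0,-0.008,0,0,0],
    [0,0,-0.008,0,0,0]
  ]
}}

```text
clock: 11.85
tcp_pos: [0.5862, -0.0606, 0.0514]
orientation: [3.131, 0.255, -0.0]
contact_force: [-0.3, 0.1, -0.9]
grip_width: 0.0123
gripper_force: 59.0
```

Call:
{"fn": "step_arm", "kwargs": {
  "rows": [
    [0,0,-0.001,0,0,0],
    [0,0,-0.001,0,0,0],
    [0,0,-0.001,0,0,0],
    [0,0,-0.001,0,0,0]
  ],
  "jaw": 0.6
}}

```text
clock: 12.18
tcp_pos: [0.5865, -0.0607, 0.0512]
orientation: [3.131, 0.255, 0.001]
contact_force: [-0.1, 0.0, -0.3]
grip_width: 0.0343
gripper_force: 0.0
```

Call:
{"fn": "step_arm", "kwargs": {
  "rows": [
    [0,0,0.04,0,0,0],
    [0,0,0.08,0,0,0],
    [0,0,0.12,0,0,0],
    [0,0,0.17,0,0,0],
    [0,0,0.2,0,0,0]
  ]
}}

```text
clock: 12.6
tcp_pos: [0.587, -0.0613, 0.1737]
orientation: [3.131, 0.254, 0.004]
contact_force: [1.3, 0.1, 0.4]
grip_width: 0.034
gripper_force: 0.0
```

```bash
python3 -c "
from h import *
im,K,E=cam('wrist'); cv2.imwrite('pics/w4.png',im[:,:,::-1])
im,px,W,K,E=segs()
loc=lambda w:(w-TC)@rot(TY)*1e3
for p,w in zip(px,W):
    if 200<p[0]<325 and p[1]>175: print(p,loc(cast([p],.030,K,E)[:,:2]))
i=np.where(np.linalg.norm(px-(341,285),axis=1)<30)[0]; o,y,e=match('tee',W[i]); print(o,y,e)
go([*o,.16],y)
"
```

```text
[ 0.4221 -0.1741] -1.0877662119452545 0.00023116622056618477
go [-0.2768 -0.188  -0.0237] turn [-0.0003  0.0019  0.1021] rows 5.0
```

View pics/w4.png

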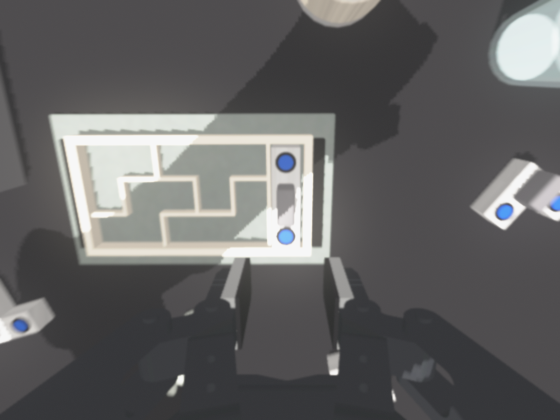

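The bar lies flush in its pocket (dots at (286,162) and (286,237)). Next the tee.

Call:
{"fn": "step_arm", "kwargs": {
  "rows": [
    [-0.06,-0.04,-0.01,0,0,0.03],
    [-0.12,-0.08,-0.02,0,0,0.06],
    [-0.18,-0.125,-0.023,0,0,0.09],
    [-0.24,-0.165,-0.023,0,0,0.102],
    [-0.273,-0.19,-0.023,0,0,0.102]
  ],
  "jaw": 0.3
}}

```text
clock: 13.12
tcp_pos: [0.4189, -0.1755, 0.1562]
orientation: [-3.049, -0.752, 0.002]
contact_force: [-0.6, -0.4, 0.2]
grip_width: 0.0594
gripper_force: 0.0
```

Call:
{"fn": "step_arm", "kwargs": {
  "rows": [
    [0,0,0,0,0,0],
    [0,0,0,0,0,0],
    [0,0,-0.04,0,0,0],
    [0,0,-0.08,0,0,0],
    [0,0,-0.12,0,0,0]
  ]
}}

```text
clock: 13.53
tcp_pos: [0.4241, -0.1736, 0.0839]
orientation: [3.049, 0.755, 0.002]
contact_force: [1.1, 0.7, 0.4]
grip_width: 0.0599
gripper_force: 0.0
```

```bash
python3 -c "
from h import *
go([.4236,-.1751,.046],-1.088)
im,q,D=wblue()
if len(q): print(q,D)
o=r.get_obs(); print(match('tee',D[np.linalg.norm(D-o['tcp_pos'][:2],axis=1)<.07]))
"
```

```text
go [-0.0008 -0.0025 -0.0632] turn [ 0.      0.0004 -0.0008] rows 1.0
[[292.2978 187.7377]
 [292.2667 286.4944]] [[ 0.453  -0.1621]
 [ 0.3962 -0.1924]]
(array([ 0.4261, -0.1801]), np.float64(2.060609227819067), np.float64(0.00016997431055956053))
```

Call:
{"fn": "step_arm", "kwargs": {
  "rows": [
    [-0.002,-0.002,-0.02,0,0,0],
    [-0.002,-0.002,-0.04,0,0,0],
    [-0.002,-0.002,-0.055,0,0,0],
    [-0.002,-0.002,-0.063,0,0,0],
    [-0.002,-0.002,-0.063,0,0,0]
  ]
}}

```text
clock: 14.0
tcp_pos: [0.4213, -0.1754, 0.0467]
orientation: [-3.05, -0.752, 0.002]
contact_force: [-0.3, -0.4, -0.5]
grip_width: 0.0599
gripper_force: 0.0
```

Call:
{"fn": "step_arm", "kwargs": {
  "rows": [
    [0,0,0,0,0,0],
    [0,0,0,0,0,0],
    [0,0,0,0,0,0],
    [0,0,0,0,0,0],
    [0,0,0,0,0,0]
  ],
  "jaw": 1
}}

```text
clock: 14.42
tcp_pos: [0.4216, -0.1757, 0.0479]
orientation: [-3.05, -0.751, -0.002]
contact_force: [-1.7, 1.3, 6.0]
grip_width: 0.0122
gripper_force: 59.3
```

Call:
{"fn": "step_arm", "kwargs": {
  "rows": [
    [0,0,0,0,0,0],
    [0,0,0,0,0,0],
    [0,0,0,0,0,0]
  ]
}}

```text
clock: 14.67
tcp_pos: [0.4215, -0.1757, 0.0479]
orientation: [-3.05, -0.751, -0.002]
contact_force: [-0.6, 1.1, 5.5]
grip_width: 0.0124
gripper_force: 59.3
```

```bash
python3 -c "
from h import *
im,q,D=wblue()
print(q,D)
p,y=home('tee'); exact([p[0]+.001,p[1]-.0005,.12],.163)
"
```

```text
[[293.1236 200.6313]
 [229.6306 258.7027]] [[ 0.4524 -0.163 ]
 [ 0.4111 -0.149 ]]
exact [0.3062 0.3039 0.1202] turn [-0.0003  0.0002  0.3982] rows 11.0 cur -1.088 j7 -0.12
```

Call:
{"fn": "step_arm", "kwargs": {
  "rows": [
    [0,0,0.04,0,0,0],
    [0,0,0.09,0,0,0],
    [0.02,0.02,0.12,0,0,0.035],
    [0.06,0.06,0.12,0,0,0.07],
    [0.09,0.09,0.12,0,0,0.105]
  ]
}}

```text
clock: 15.13
tcp_pos: [0.4771, -0.1205, 0.1207]
orientation: [2.882, 1.248, 0.005]
contact_force: [1.1, -0.2, -2.6]
grip_width: 0.0121
gripper_force: 59.3
```

Call:
{"fn": "step_arm", "kwargs": {
  "rows": [
    [0.03,0.03,0,0,0,0.036],
    [0.06,0.06,0,0,0,0.072],
    [0.09,0.09,0,0,0,0.108],
    [0.12,0.12,0,0,0,0.144],
    [0.15,0.15,0,0,0,0.18]
  ]
}}

```text
clock: 15.55
tcp_pos: [0.5656, -0.0307, 0.1193]
orientation: [-2.419, -2.004, 0.0]
contact_force: [0.7, 0.2, -1.9]
grip_width: 0.0122
gripper_force: 59.3
```

Call:
{"fn": "step_arm", "kwargs": {
  "rows": [
    [0.03,0.03,0,0,0,0.036],
    [0.055,0.05,0,0,0,0.072],
    [0.067,0.061,0,0,0,0.105],
    [0.067,0.061,0,0,0,0.113],
    [0.067,0.061,0,0,0,0.113]
  ]
}}

```text
clock: 15.97
tcp_pos: [0.6049, 0.0046, 0.119]
orientation: [-2.034, -2.393, 0.001]
contact_force: [-1.8, -1.2, -2.2]
grip_width: 0.0126
gripper_force: 59.3
```

Call:
{"fn": "step_arm", "kwargs": {
  "rows": [
    [0,0,-0.02,0,0,0],
    [0,0,-0.04,0,0,0],
    [0,0,-0.05,0,0,0],
    [0,0,-0.05,0,0,0],
    [0,0,-0.05,0,0,0]
  ]
}}

```text
clock: 16.38
tcp_pos: [0.6046, 0.0043, 0.0883]
orientation: [-2.035, -2.392, 0.003]
contact_force: [0.9, 0.7, -2.1]
grip_width: 0.0125
gripper_force: 59.2
```

```bash
python3 -c "
from h import *
exact([.6056,.0050,.052],.163)
im,q,D=wblue()
print(q)
cv2.imwrite('pics/w5.png',im[:,:,::-1])
"
```

```text
exact [ 0.0017  0.0011 -0.0606] turn [ 0.0002 -0.0006  0.0006] rows 1.0 cur 0.161 j7 0.4
[[292.9343 200.7072]
 [228.1956 262.9868]
 [291.7831 320.5625]]
```

View pics/w5.png

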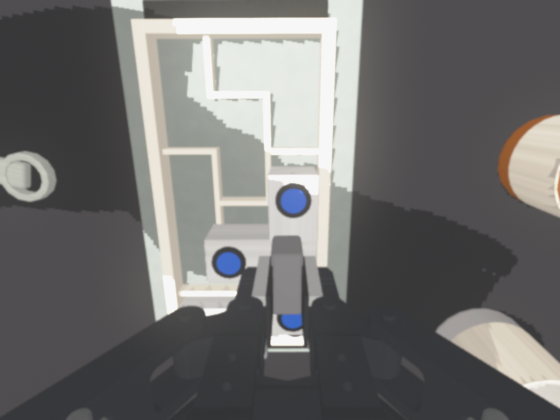

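The wrist view shows the tee over its pocket, stem to the left at (228,263), aligned with the walls. Lower it.

Call:
{"fn": "step_arm", "kwargs": {
  "rows": [
    [0.0017,0.001,-0.015,0,0,0],
    [0.0017,0.001,-0.03,0,0,0],
    [0.0017,0.001,-0.04,0,0,0],
    [0.0017,0.001,-0.046,0,0,0],
    [0.0017,0.001,-0.052,0,0,0]
  ]
}}

```text
clock: 16.85
tcp_pos: [0.6061, 0.0054, 0.0573]
orientation: [-2.034, -2.394, 0.001]
contact_force: [0.9, 0.7, -2.4]
grip_width: 0.0122
gripper_force: 59.3
```

Call:
{"fn": "step_arm", "kwargs": {
  "rows": [
    [0,0,-0.003,0,0,0],
    [0,0,-0.006,0,0,0],
    [0,0,-0.009,0,0,0],
    [0,0,-0.01,0,0,0]
  ]
}}

```text
clock: 17.18
tcp_pos: [0.6066, 0.0052, 0.0539]
orientation: [-2.034, -2.393, -0.001]
contact_force: [-8.5, 1.6, 20.8]
grip_width: 0.0127
gripper_force: 62.2
```

Call:
{"fn": "step_arm", "kwargs": {
  "rows": [
    [-0.001,0,0.003,0,0,0],
    [-0.001,0,0.003,0,0,0],
    [-0.001,0,0.003,0,0,0],
    [-0.001,0,0.003,0,0,0]
  ],
  "jaw": 0.6
}}

```text
clock: 17.52
tcp_pos: [0.6061, 0.0054, 0.054]
orientation: [2.034, 2.394, 0.001]
contact_force: [0.4, -1.2, 0.6]
grip_width: 0.0341
gripper_force: 0.0
```

Call:
{"fn": "step_arm", "kwargs": {
  "rows": [
    [0,0,0.04,0,0,0],
    [0,0,0.08,0,0,0],
    [0,0,0.12,0,0,0],
    [0,0,0.17,0,0,0],
    [0,0,0.2,0,0,0]
  ]
}}

```text
clock: 17.93
tcp_pos: [0.6069, 0.0051, 0.1765]
orientation: [2.033, 2.392, 0.003]
contact_force: [-0.1, 0.2, -0.3]
grip_width: 0.0341
gripper_force: 0.0
```

```bash
python3 -c "
from h import *
im,q,D=wblue(); loc=lambda w:(w-TC)@rot(TY)*1e3
im,K,E=cam('wrist'); print(np.c_[q,loc(cast(q,.030,K,E)[:,:2])]); cv2.imwrite('pics/w6.png',im[:,:,::-1])
im,px,W,K,E=segs()
i=np.where(np.linalg.norm(px-(379,203),axis=1)<30)[0]; o,y,e=match('corner',W[i]); print(o,y,e)
go([*o,.16],y+np.pi/2)
"
```

```text
[[289.4619 160.0914  36.2948  13.6447]
 [251.193  198.       3.4355 -18.9099]
 [289.3137 233.5359  36.2449 -51.789 ]
 [217.2847 265.438  -29.7027 -82.8275]
 [289.05   266.      36.0385 -83.7357]]
[ 0.6302 -0.2608] -0.45145972333489254 0.0002790418865212252
go [ 0.039  -0.4437 -0.0254] turn [-0.0007  0.0008  0.3046] rows 8.0
```

Call:
{"fn": "step_arm", "kwargs": {
  "rows": [
    [0.006,-0.06,0,0,0,0.038],
    [0.012,-0.12,0,0,0,0.076],
    [0.018,-0.18,0,0,0,0.114],
    [0.024,-0.24,0,0,0,0.152],
    [0.028,-0.3,0,0,0,0.19]
  ],
  "jaw": 0.3
}}

```text
clock: 18.5
tcp_pos: [0.622, -0.1757, 0.172]
orientation: [-1.229, -2.888, 0.001]
contact_force: [-0.4, 0.3, -0.3]
grip_width: 0.0596
gripper_force: 0.0
```

Call:
{"fn": "step_arm", "kwargs": {
  "rows": [
    [0.005,-0.06,0,0,0,0.038],
    [0.01,-0.12,0,0,0,0.076],
    [0.012,-0.144,-0.03,0,0,0.115],
    [0.012,-0.144,-0.08,0,0,0.115],
    [0.012,-0.144,-0.12,0,0,0.115]
  ]
}}

```text
clock: 18.92
tcp_pos: [0.6284, -0.2631, 0.099]
orientation: [-0.705, -3.06, -0.0]
contact_force: [0.1, 2.1, -0.8]
grip_width: 0.0597
gripper_force: 0.0
```

Call:
{"fn": "step_arm", "kwargs": {
  "rows": [
    [0,0,-0.01,0,0,0],
    [0,0,-0.01,0,0,0],
    [0,0,-0.01,0,0,0]
  ]
}}

```text
clock: 19.17
tcp_pos: [0.6298, -0.2607, 0.0956]
orientation: [-0.7, -3.062, -0.0]
contact_force: [-0.6, 0.7, -0.1]
grip_width: 0.0597
gripper_force: 0.0
```

```bash
python3 -c "
from h import *
im,q,D=wblue(); o=r.get_obs(); k=np.linalg.norm(D-o['tcp_pos'][:2],axis=1)<.07; print(q,D)
if k.sum()==2:
    M=np.array(SEG['corner']); print([fit(M,D[k]),fit(M,D[k][::-1])])
go([.6312,-.2613,.0475],1.119)
"
```

```text
[[289.0187 190.8816]
 [238.7492 239.6373]] [[ 0.6074 -0.2482]
 [ 0.6225 -0.2914]]
[(array([ 0.6313, -0.2617]), np.float64(-0.4494533340595026), np.float64(0.0002435900414013946)), (array([ 0.5986, -0.2779]), np.float64(2.6921393195302907), np.float64(0.0002435900414013946))]
go [ 0.0011 -0.0005 -0.0821] turn [ 0.0001  0.0004 -0.0006] rows 2.0
```

Call:
{"fn": "step_arm", "kwargs": {
  "rows": [
    [0.002,-0.001,-0.03,0,0,0],
    [0.002,-0.001,-0.055,0,0,0],
    [0.002,-0.001,-0.072,0,0,0],
    [0.002,-0.001,-0.081,0,0,0],
    [0.002,-0.001,-0.081,0,0,0]
  ]
}}

```text
clock: 19.63
tcp_pos: [0.6302, -0.2611, 0.046]
orientation: [-0.7, -3.06, -0.0]
contact_force: [0.2, 1.3, 0.2]
grip_width: 0.0599
gripper_force: 0.0
```

Call:
{"fn": "step_arm", "kwargs": {
  "rows": [
    [0,0,0,0,0,0],
    [0,0,0,0,0,0],
    [0,0,0,0,0,0],
    [0,0,0,0,0,0],
    [0,0,0,0,0,0]
  ],
  "jaw": 1
}}

```text
clock: 20.05
tcp_pos: [0.6318, -0.2619, 0.0483]
orientation: [0.701, 3.061, -0.0]
contact_force: [0.2, 0.3, 3.8]
grip_width: 0.0121
gripper_force: 60.9
```

Call:
{"fn": "step_arm", "kwargs": {
  "rows": [
    [0,0,0,0,0,0],
    [0,0,0,0,0,0],
    [0,0,0,0,0,0]
  ]
}}

```text
clock: 20.3
tcp_pos: [0.6318, -0.2618, 0.0483]
orientation: [0.701, 3.061, -0.0]
contact_force: [-1.2, -0.0, 5.4]
grip_width: 0.0121
gripper_force: 61.2
```

```bash
python3 -c "
from h import *
p,y=home('corner'); o=r.get_obs(); t=o['tcp_pos'][:2]; s=np.array([.6313,-.2615]); yaw=-.4505
off=rot(yaw).T@(s-t); print('seg-tcp in seg frame mm',off*1e3)
off[1]=0
q=p+np.array([.001,-.0005])-rot(TY)@off; print(p,q); exact([*q,.12],1.119+.163+.4505)
"
```

```text
seg-tcp in seg frame mm [-0.5798  0.104 ]
[0.5874 0.1   ] [0.589  0.0996]
exact [-0.0713  0.6024  0.1196] turn [-0.      0.0005  0.1948] rows 9.0 cur 1.121 j7 1.64
```

Call:
{"fn": "step_arm", "kwargs": {
  "rows": [
    [0,0,0.04,0,0,0],
    [0,0,0.09,0,0,0],
    [-0.006,0.05,0.12,0,0,0.02],
    [-0.012,0.11,0.12,0,0,0.04],
    [-0.02,0.17,0.12,0,0,0.06]
  ]
}}

```text
clock: 20.72
tcp_pos: [0.6193, -0.1598, 0.1205]
orientation: [0.409, 3.112, -0.001]
contact_force: [0.1, 1.0, -2.4]
grip_width: 0.0122
gripper_force: 60.1
```

Call:
{"fn": "step_arm", "kwargs": {
  "rows": [
    [-0.006,0.06,0,0,0,0.024],
    [-0.013,0.12,0,0,0,0.048],
    [-0.02,0.18,0,0,0,0.072],
    [-0.026,0.24,0,0,0,0.096],
    [-0.033,0.3,0,0,0,0.11]
  ]
}}

```text
clock: 21.13
tcp_pos: [0.5982, 0.0219, 0.1189]
orientation: [0.137, -3.138, 0.0]
contact_force: [0.6, 0.3, -2.1]
grip_width: 0.0125
gripper_force: 60.1
```

Call:
{"fn": "step_arm", "kwargs": {
  "rows": [
    [-0.008,0.05,0,0,0,0.025],
    [-0.015,0.1,0,0,0,0.025],
    [-0.018,0.132,0,0,0,0.025],
    [-0.018,0.132,0,0,0,0.025],
    [-0.018,0.132,0,0,0,0.025]
  ]
}}

```text
clock: 21.55
tcp_pos: [0.5876, 0.1012, 0.1187]
orientation: [0.26, -3.13, -0.0]
contact_force: [0.5, -0.8, -1.6]
grip_width: 0.0124
gripper_force: 60.1
```

Call:
{"fn": "step_arm", "kwargs": {
  "rows": [
    [0,0,-0.03,0,0,0],
    [0,0,-0.05,0,0,0],
    [0,0,-0.06,0,0,0],
    [0,0,-0.06,0,0,0],
    [0,0,-0.06,0,0,0]
  ]
}}

```text
clock: 21.97
tcp_pos: [0.5882, 0.0986, 0.0828]
orientation: [0.253, -3.13, 0.001]
contact_force: [0.0, 0.1, -1.7]
grip_width: 0.0123
gripper_force: 60.1
```

```bash
python3 -c "
from h import *
exact([.589,.0996,.055],1.734)
"
```

```text
exact [ 0.0014  0.0016 -0.0464] turn [ 0.0002 -0.0004  0.0006] rows 1.0 cur 1.732 j7 1.55
```

Call:
{"fn": "step_arm", "kwargs": {
  "rows": [
    [0.0014,0.0016,-0.015,0,0,0],
    [0.0014,0.0016,-0.026,0,0,0],
    [0.0014,0.0016,-0.034,0,0,0],
    [0.0014,0.0016,-0.04,0,0,0],
    [0.0014,0.0016,-0.044,0,0,0]
  ]
}}

```text
clock: 22.38
tcp_pos: [0.589, 0.1005, 0.0562]
orientation: [0.255, -3.13, 0.0]
contact_force: [0.3, 0.3, -2.1]
grip_width: 0.0123
gripper_force: 60.2
```

Call:
{"fn": "step_arm", "kwargs": {
  "rows": [
    [0,0,-0.002,0,0,0],
    [0,0,-0.003,0,0,0],
    [0,0,-0.004,0,0,0],
    [0,0,-0.004,0,0,0]
  ]
}}

```text
clock: 22.72
tcp_pos: [0.5894, 0.1006, 0.0546]
orientation: [-0.255, 3.131, 0.0]
contact_force: [-1.2, 0.6, -2.2]
grip_width: 0.0121
gripper_force: 60.2
```

Call:
{"fn": "step_arm", "kwargs": {
  "rows": [
    [0,0,0,0,0,0],
    [0,0,0,0,0,0],
    [0,0,0,0,0,0],
    [0,0,0,0,0,0]
  ],
  "jaw": 0.6
}}

```text
clock: 23.05
tcp_pos: [0.5896, 0.1006, 0.0548]
orientation: [-0.255, 3.131, 0.0]
contact_force: [-0.2, -0.4, -0.7]
grip_width: 0.0345
gripper_force: 0.0
```

Call:
{"fn": "step_arm", "kwargs": {
  "rows": [
    [0,0,0.04,0,0,0],
    [0,0,0.08,0,0,0],
    [0,0,0.12,0,0,0],
    [0,0,0.17,0,0,0],
    [0,0,0.21,0,0,0]
  ]
}}

```text
clock: 23.47
tcp_pos: [0.5896, 0.1005, 0.1826]
orientation: [-0.254, 3.13, 0.0]
contact_force: [0.9, 0.0, -0.3]
grip_width: 0.034
gripper_force: 0.0
```

```bash
python3 -c "
from h import *
im,px,W,K,E=segs()
for n,a in dict(zed=(116,272),ell=(187,278)).items():
    i=np.where(np.linalg.norm(px-a,axis=1)<30)[0]; o,y,e=match(n,W[i]); f=o+rot(y)@np.array(FIN[n])/1e3; print(n,o,y,e,f)
    go([*f+[.001,-.0005],.18],y+CL[n])
"
```

```text
zed [0.4473 0.3809] -1.483402051321103 0.0004922896833259444 [0.4469 0.3857]
go [-0.2407  0.4738 -0.0123] turn [ 0.0016  0.0027 -0.5237] rows 14.0h.py:22: RuntimeWarning: Mean of empty slice.
  M=np.array(M)/1e3; m,p=M.mean(0),P.mean(0); a,b=M-m,P-p
  ret = ret.dtype.type(ret / rcount)
  ret = um.true_divide(
Traceback (most recent call last):
  File "h.py", line 26, in match
    k=min(len(P),len(SEG[name])); best=min((fit([SEG[name][i] for i in sub],P[list(pp)]) for sub in itertools.combinations(range(len(SEG[name])),k)
                                       ~~~^^^^^^^^^^^^^^^^^^^^^^^^^^^^^^^^^^^^^^^^^^^^^^^^^^^^^^^^^^^^^^^^^^^^^^^^^^^^^^^^^^^^^^^^^^^^^^^^^^^^^^^^^
  File "h.py", line 26, in <genexpr>
    k=min(len(P),len(SEG[name])); best=min((fit([SEG[name][i] for i in sub],P[list(pp)]) for sub in itertools.combinations(range(len(SEG[name])),k)
                                            ~~~^^^^^^^^^^^^^^^^^^^^^^^^^^^^^^^^^^^^^^^^^
  File "h.py", line 23, in fit
    y=np.arctan2((a[:,0]*b[:,1]-a[:,1]*b[:,0]).sum(),(a*b).sum()); c,s=np.cos(y),np.sin(y); Q=np.array([[c,-s],[s,c]])
                  ~^^^^^
IndexError: too many indices for array: array is 1-dimensional, but 2 were indexed
```

Call:
{"fn": "step_arm", "kwargs": {
  "rows": [
    [-0.016,0.03,0,0,0,-0.037],
    [-0.033,0.065,0,0,0,-0.075],
    [-0.05,0.1,0,0,0,-0.112],
    [-0.067,0.135,0,0,0,-0.15],
    [-0.085,0.17,0,0,0,-0.187]
  ],
  "jaw": 0.4
}}

```text
clock: 23.93
tcp_pos: [0.5379, 0.2034, 0.1806]
orientation: [0.672, 3.069, 0.001]
contact_force: [-0.0, -0.2, 0.1]
grip_width: 0.0514
gripper_force: 0.0
```

Call:
{"fn": "step_arm", "kwargs": {
  "rows": [
    [-0.016,0.03,0,0,0,-0.037],
    [-0.033,0.065,0,0,0,-0.075],
    [-0.05,0.1,0,0,0,-0.112],
    [-0.067,0.135,0,0,0,-0.15],
    [-0.085,0.17,0,0,0,-0.187]
  ]
}}

```text
clock: 24.35
tcp_pos: [0.4868, 0.3055, 0.1806]
orientation: [1.532, 2.743, 0.001]
contact_force: [-0.0, -0.3, -1.1]
grip_width: 0.0509
gripper_force: 0.0
```

Call:
{"fn": "step_arm", "kwargs": {
  "rows": [
    [-0.02,0.04,0,0,0,-0.037],
    [-0.04,0.08,-0.02,0,0,-0.075],
    [-0.06,0.12,-0.05,0,0,-0.112],
    [-0.07,0.134,-0.09,0,0,-0.15],
    [-0.07,0.134,-0.13,0,0,-0.15]
  ]
}}

```text
clock: 24.77
tcp_pos: [0.4429, 0.3894, 0.1018]
orientation: [-2.122, -2.314, -0.003]
contact_force: [-0.4, 0.2, -0.1]
grip_width: 0.0512
gripper_force: 0.0
```

Call:
{"fn": "step_arm", "kwargs": {
  "rows": [
    [0,0,0,0,0,0],
    [0,0,0,0,0,0],
    [0,0,0,0,0,0]
  ]
}}

```text
clock: 25.02
tcp_pos: [0.4464, 0.3845, 0.1037]
orientation: [2.123, 2.315, 0.002]
contact_force: [0.2, -0.4, 0.1]
grip_width: 0.0513
gripper_force: 0.0
```

```bash
python3 -c "
from h import *
im,q,D=wblue(); o=r.get_obs(); k=np.linalg.norm(D-o['tcp_pos'][:2],axis=1)<.07; print(q,D)
if k.sum()>=2: print(match('zed',D[k]))
go([.4479,.3852,.047],-1.4834+np.pi/2)
im,px,W,K,E=segs(); print(px[(px[:,0]<240)&(px[:,1]>180)])
cv2.imwrite('pics/top4.png',cv2.resize(im[160:310,80:340],None,fx=3,fy=3)[:,:,::-1])
"
```

```text
[[338.0421 210.5439]
 [240.8074 256.1296]] [[0.4792 0.398 ]
 [0.4175 0.36  ]]
(array([0.4483, 0.379 ]), np.float64(-1.482974531431276), np.float64(0.00039214084336792673))
go [ 0.0019  0.0008 -0.0952] turn [-0.0005  0.0006  0.0005] rows 2.0
[[229.6364 226.5455]
 [107.7857 259.3571]
 [176.1333 265.4667]
 [121.4    271.4   ]
 [121.8462 284.4615]
 [198.6154 283.3846]
 [186.75   289.0625]]
```

View pics/top4.png

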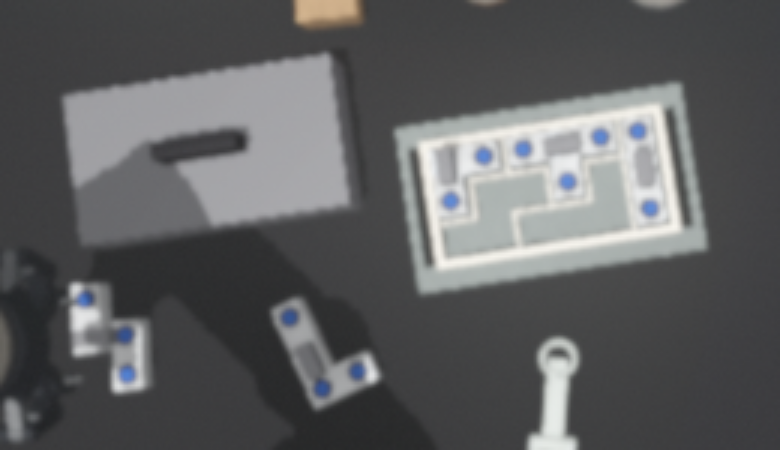

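The top view shows bar, T and corner home and even in the tray, the L untouched at crop (325,355), and the hood standing on the bench. Grasp the zed.

Call:
{"fn": "step_arm", "kwargs": {
  "rows": [
    [0.002,0,-0.03,0,0,0],
    [0.002,0,-0.06,0,0,0],
    [0.002,0,-0.082,0,0,0],
    [0.002,0,-0.094,0,0,0],
    [0.002,0,-0.094,0,0,0]
  ]
}}

```text
clock: 25.53
tcp_pos: [0.4461, 0.3843, 0.0452]
orientation: [-2.123, -2.315, 0.003]
contact_force: [-0.2, -0.5, -1.3]
grip_width: 0.0509
gripper_force: 0.0
```

Call:
{"fn": "step_arm", "kwargs": {
  "rows": [
    [0,0,0,0,0,0],
    [0,0,0,0,0,0],
    [0,0,0,0,0,0],
    [0,0,0,0,0,0],
    [0,0,0,0,0,0]
  ],
  "jaw": 1
}}

```text
clock: 25.95
tcp_pos: [0.4472, 0.3854, 0.0472]
orientation: [-2.123, -2.316, -0.003]
contact_force: [-0.7, 0.0, 6.1]
grip_width: 0.0126
gripper_force: 59.6
```

Call:
{"fn": "step_arm", "kwargs": {
  "rows": [
    [0,0,0,0,0,0],
    [0,0,0,0,0,0],
    [0,0,0,0,0,0]
  ]
}}

```text
clock: 26.2
tcp_pos: [0.4472, 0.3854, 0.0472]
orientation: [-2.123, -2.316, -0.003]
contact_force: [-0.1, -1.1, 5.8]
grip_width: 0.0125
gripper_force: 59.6
```

```bash
python3 -c "
from h import *
p,y=home('zed',True); o=r.get_obs(); t=o['tcp_pos'][:2]; s=np.array([.4477,.3845]); yaw=-1.483
off=rot(yaw).T@(s-t); print('seg-tcp in seg frame mm',off*1e3)
off[1]=0
q=p+np.array([.001,-.0005])-rot(y)@off; print(p,q); exact([*q,.12],-1.483+np.pi/2+(.163-np.pi+1.483))
"
```

```text
seg-tcp in seg frame mm [0.9626 0.4172]
[0.5545 0.0637] [0.5564 0.0634]
exact [ 0.182  -0.5367  0.1213] turn [-0.0001  0.0007 -0.4758] rows 12.0 cur 0.087 j7 -0.42
```

Call:
{"fn": "step_arm", "kwargs": {
  "rows": [
    [0,0,0.05,0,0,0],
    [0,0,0.11,0,0,0],
    [0.01,-0.03,0.17,0,0,-0.038],
    [0.025,-0.07,0.17,0,0,-0.076],
    [0.04,-0.12,0.17,0,0,-0.114]
  ]
}}

```text
clock: 26.62
tcp_pos: [0.4713, 0.3151, 0.1504]
orientation: [-2.502, -1.897, -0.008]
contact_force: [0.7, 0.2, -3.6]
grip_width: 0.0124
gripper_force: 59.8
```

Call:
{"fn": "step_arm", "kwargs": {
  "rows": [
    [0.017,-0.05,0,0,0,-0.038],
    [0.034,-0.1,0,0,0,-0.076],
    [0.05,-0.15,0,0,0,-0.114],
    [0.067,-0.2,0,0,0,-0.152],
    [0.084,-0.25,0,0,0,-0.19]
  ]
}}

```text
clock: 27.03
tcp_pos: [0.5205, 0.1616, 0.148]
orientation: [-2.952, -1.073, 0.001]
contact_force: [1.1, 0.8, -3.8]
grip_width: 0.0125
gripper_force: 59.8
```

Call:
{"fn": "step_arm", "kwargs": {
  "rows": [
    [0.017,-0.05,0,0,0,-0.038],
    [0.034,-0.1,0,0,0,-0.076],
    [0.05,-0.14,0,0,0,-0.114],
    [0.058,-0.166,0,0,0,-0.152],
    [0.058,-0.166,0,0,0,-0.172]
  ]
}}

```text
clock: 27.45
tcp_pos: [0.5562, 0.0584, 0.1484]
orientation: [3.13, 0.236, 0.001]
contact_force: [-0.4, -0.1, -3.7]
grip_width: 0.0124
gripper_force: 59.8
```

Call:
{"fn": "step_arm", "kwargs": {
  "rows": [
    [0,0,-0.03,0,0,0],
    [0,0,-0.07,0,0,0],
    [0,0,-0.1,0,0,0],
    [0,0,-0.11,0,0,0],
    [0,0,-0.11,0,0,0]
  ]
}}

```text
clock: 27.87
tcp_pos: [0.5542, 0.0633, 0.0806]
orientation: [3.131, 0.255, -0.006]
contact_force: [0.5, 0.6, -3.4]
grip_width: 0.0125
gripper_force: 59.7
```

```bash
python3 -c "
from h import *
exact([.5564,.0634,.0537],.163-np.pi/2)
print(r.get_obs()['grip_width'])
"
```

```text
exact [ 0.0036  0.0001 -0.0449] turn [ 0.0002 -0.0011  0.0001] rows 1.0 cur -1.408 j7 -1.06
0.012500826336706653
```

Call:
{"fn": "step_arm", "kwargs": {
  "rows": [
    [0.0033,0,0.01,0,0,0],
    [0.0033,0,0.01,0,0,0],
    [0.0033,0,0,0,0,0],
    [0.0033,0,-0.01,0,0,0],
    [0.0033,0,-0.018,0,0,0]
  ]
}}

```text
clock: 28.28
tcp_pos: [0.5577, 0.0636, 0.0711]
orientation: [-3.131, -0.255, -0.001]
contact_force: [-0.2, -0.3, -3.3]
grip_width: 0.0126
gripper_force: 59.9
```

Call:
{"fn": "step_arm", "kwargs": {
  "rows": [
    [0,0,-0.007,0,0,0],
    [0,0,-0.013,0,0,0],
    [0,0,-0.018,0,0,0],
    [0,0,-0.022,0,0,0],
    [0,0,-0.026,0,0,0]
  ]
}}

```text
clock: 28.7
tcp_pos: [0.5577, 0.0632, 0.0554]
orientation: [3.131, 0.255, -0.0]
contact_force: [-0.3, 0.8, -2.8]
grip_width: 0.0123
gripper_force: 59.8
```

Call:
{"fn": "step_arm", "kwargs": {
  "rows": [
    [-0.001,0,-0.001,0,0,0],
    [-0.002,0,-0.003,0,0,0],
    [-0.002,0,-0.004,0,0,0],
    [-0.002,0,-0.004,0,0,0]
  ]
}}

```text
clock: 29.03
tcp_pos: [0.5565, 0.0633, 0.0534]
orientation: [-3.131, -0.255, -0.0]
contact_force: [-0.2, -0.5, -3.7]
grip_width: 0.0121
gripper_force: 59.9
```

Call:
{"fn": "step_arm", "kwargs": {
  "rows": [
    [0,0,0,0,0,0],
    [0,0,0,0,0,0],
    [0,0,0,0,0,0],
    [0,0,0,0,0,0]
  ],
  "jaw": 0.6
}}

```text
clock: 29.37
tcp_pos: [0.5568, 0.0633, 0.0536]
orientation: [-3.131, -0.255, -0.001]
contact_force: [0.4, -0.5, 0.1]
grip_width: 0.0343
gripper_force: 0.0
```

Call:
{"fn": "step_arm", "kwargs": {
  "rows": [
    [0,0,0.04,0,0,0],
    [0,0,0.08,0,0,0],
    [0,0,0.12,0,0,0],
    [0,0,0.17,0,0,0],
    [0,0,0.21,0,0,0]
  ]
}}

```text
clock: 29.78
tcp_pos: [0.5568, 0.063, 0.1812]
orientation: [3.131, 0.254, 0.001]
contact_force: [0.2, -0.3, 0.1]
grip_width: 0.0338
gripper_force: 0.0
```

```bash
python3 -c "
from h import *
im,px,W,K,E=segs(); print(px[(px[:,0]<325)&(px[:,1]>170)])
i=np.where(np.linalg.norm(px-(187,278),axis=1)<30)[0]
o,y,e=match('ell',W[i]) if len(i) else (np.array([.4306,.2088]),-1.115,9); print(o,y,e)
exact([*o+[.001,-.0007],.10],-1.115)
"
```

```text
[[292.1818 203.1818]
 [279.5385 205.1538]
 [253.7143 209.5   ]
 [268.5    220.    ]
 [296.2    229.    ]
 [244.5385 237.1538]]
[0.4306 0.2088] -1.115 9
exact [-0.2128  0.2422 -0.1419] turn [-0.0009  0.002   0.0937] rows 6.0 cur -1.41 j7 -1.17
```

Call:
{"fn": "step_arm", "kwargs": {
  "rows": [
    [-0.04,0.05,0,0,0,0.02],
    [-0.08,0.1,0,0,0,0.04],
    [-0.12,0.15,0,0,0,0.06],
    [-0.17,0.2,0,0,0,0.08],
    [-0.213,0.242,-0.03,0,0,0.094]
  ],
  "jaw": 0.3
}}

```text
clock: 30.25
tcp_pos: [0.429, 0.211, 0.1632]
orientation: [-3.056, -0.717, -0.007]
contact_force: [1.2, -0.0, -0.2]
grip_width: 0.0599
gripper_force: 0.0
```

Call:
{"fn": "step_arm", "kwargs": {
  "rows": [
    [0,0,-0.03,0,0,0],
    [0,0,-0.07,0,0,0],
    [0,0,-0.1,0,0,0],
    [0,0,-0.1,0,0,0],
    [0,0,-0.1,0,0,0]
  ]
}}

```text
clock: 30.67
tcp_pos: [0.4284, 0.2079, 0.1011]
orientation: [3.059, 0.711, -0.002]
contact_force: [0.2, 0.3, 0.7]
grip_width: 0.0598
gripper_force: 0.0
```

```bash
python3 -c "
from h import *
im,q,D=wblue(); o=r.get_obs(); print(o['tcp_pos']); k=np.linalg.norm(D-o['tcp_pos'][:2],axis=1)<.075; print(q,D)
if k.sum()>=2: print(match('ell',D[k]))
exact([.4316,.2081,.047],-1.115)
im,px,W,K,E=segs(); print(px[(px[:,0]<325)&(px[:,1]>170)])
"
```

```text
[0.4292 0.2082 0.1019]
[[556.5577 117.2212]
 [282.6991 163.1094]
 [536.9818 169.2888]
 [331.3547 258.2566]
 [282.4609 262.6696]] [[0.5614 0.0949]
 [0.4653 0.2286]
 [0.5314 0.0853]
 [0.4218 0.171 ]
 [0.4043 0.1991]]
(array([0.4295, 0.2074]), np.float64(-1.104261229982658), np.float64(0.0022866839613789325))
exact [ 0.004  -0.0001 -0.0914] turn [ 0.0001  0.0001 -0.0003] rows 2.0 cur -1.114 j7 -1.19
[[292.1818 203.1818]
 [279.8182 205.1818]
 [254.     209.2   ]
 [240.6154 211.6154]
 [268.8    220.    ]
 [256.     222.2   ]
 [229.5    226.5   ]
 [296.2    229.    ]
 [245.     237.2   ]
 [232.     239.2   ]
 [176.25   265.5833]
 [198.7143 283.5   ]
 [187.3333 288.9167]]
```

Call:
{"fn": "step_arm", "kwargs": {
  "rows": [
    [0.0033,-0.0005,-0.03,0,0,0],
    [0.0033,-0.0005,-0.06,0,0,0],
    [0.0033,-0.0005,-0.08,0,0,0],
    [0.0033,-0.0005,-0.091,0,0,0],
    [0.0033,-0.0005,-0.091,0,0,0]
  ]
}}

```text
clock: 31.18
tcp_pos: [0.4308, 0.2081, 0.0467]
orientation: [3.06, 0.712, -0.0]
contact_force: [0.1, 0.5, -0.3]
grip_width: 0.0598
gripper_force: 0.0
```

Call:
{"fn": "step_arm", "kwargs": {
  "rows": [
    [0,0,0,0,0,0],
    [0,0,0,0,0,0],
    [0,0,0,0,0,0],
    [0,0,0,0,0,0],
    [0,0,0,0,0,0]
  ],
  "jaw": 1
}}

```text
clock: 31.6
tcp_pos: [0.4312, 0.2084, 0.0475]
orientation: [-3.059, -0.713, -0.002]
contact_force: [-1.0, -0.9, 6.3]
grip_width: 0.0127
gripper_force: 59.1
```

Call:
{"fn": "step_arm", "kwargs": {
  "rows": [
    [0,0,0,0,0,0],
    [0,0,0,0,0,0],
    [0,0,0,0,0,0]
  ]
}}

```text
clock: 31.85
tcp_pos: [0.4312, 0.2084, 0.0475]
orientation: [-3.059, -0.712, -0.002]
contact_force: [-1.7, -1.2, 6.8]
grip_width: 0.0122
gripper_force: 59.1
```

```bash
python3 -c "
from h import *
p,y=home('ell'); o=r.get_obs(); t=o['tcp_pos'][:2]; s=np.array([.4312,.2079]); yaw=-1.115
off=rot(yaw).T@(s-t); print('seg-tcp in seg frame mm',off*1e3)
off[0]=0
q=p+np.array([.001,-.0005])-rot(y)@off; print(p,q); exact([*q,.15],.163)
"
```

```text
seg-tcp in seg frame mm [ 0.4245 -0.2372]
[ 0.5488 -0.0102] [ 0.5497 -0.0104]
exact [ 0.1975 -0.3647  0.1708] turn [-0.0005  0.0001  0.4062] rows 11.0 cur -1.113 j7 -1.09
```

Call:
{"fn": "step_arm", "kwargs": {
  "rows": [
    [0,0,0.05,0,0,0],
    [0,0,0.11,0,0,0],
    [0.01,-0.02,0.16,0,0,0.037],
    [0.035,-0.06,0.16,0,0,0.074],
    [0.06,-0.11,0.16,0,0,0.111]
  ]
}}

```text
clock: 32.27
tcp_pos: [0.4676, 0.1447, 0.1445]
orientation: [-2.881, -1.249, -0.007]
contact_force: [0.8, -0.7, -3.9]
grip_width: 0.0122
gripper_force: 60.0
```

Call:
{"fn": "step_arm", "kwargs": {
  "rows": [
    [0.025,-0.045,0,0,0,0.037],
    [0.05,-0.09,0,0,0,0.074],
    [0.075,-0.135,0,0,0,0.111],
    [0.1,-0.18,0,0,0,0.148],
    [0.12,-0.22,0,0,0,0.185]
  ]
}}

```text
clock: 32.68
tcp_pos: [0.5392, 0.0082, 0.1428]
orientation: [2.41, 2.015, -0.0]
contact_force: [0.3, 0.3, -3.8]
grip_width: 0.0124
gripper_force: 59.9
```

Call:
{"fn": "step_arm", "kwargs": {
  "rows": [
    [0.01,-0.02,0,0,0,0.037],
    [0.0175,-0.035,0,0,0,0.074],
    [0.0175,-0.035,0,0,0,0.11],
    [0.0175,-0.035,-0.03,0,0,0.11],
    [0.0175,-0.035,-0.06,0,0,0.11]
  ]
}}

```text
clock: 33.1
tcp_pos: [0.5498, -0.0112, 0.1072]
orientation: [2.033, 2.393, 0.003]
contact_force: [-0.3, 0.3, -3.7]
grip_width: 0.0123
gripper_force: 60.0
```

Call:
{"fn": "step_arm", "kwargs": {
  "rows": [
    [0,0,-0.015,0,0,0],
    [0,0,-0.025,0,0,0],
    [0,0,-0.03,0,0,0],
    [0,0,-0.03,0,0,0]
  ]
}}

```text
clock: 33.43
tcp_pos: [0.5489, -0.0107, 0.0884]
orientation: [-2.034, -2.394, 0.001]
contact_force: [0.2, -0.2, -3.2]
grip_width: 0.0122
gripper_force: 59.9
```

```bash
python3 -c "
from h import *
exact([.5497,-.0104,.0545],.163)
print(r.get_obs()['tcp_pos'],r.get_obs()['grip_width'])
im,K,E=cam('wrist'); cv2.imwrite('pics/w7.png',im[:,:,::-1])
"
```

```text
exact [ 0.0013  0.0006 -0.0565] turn [ 0.0001 -0.0002  0.0002] rows 1.0 cur 0.162 j7 0.38
[ 0.5489 -0.0107  0.0884] 0.01217787841597713
```

View pics/w7.png

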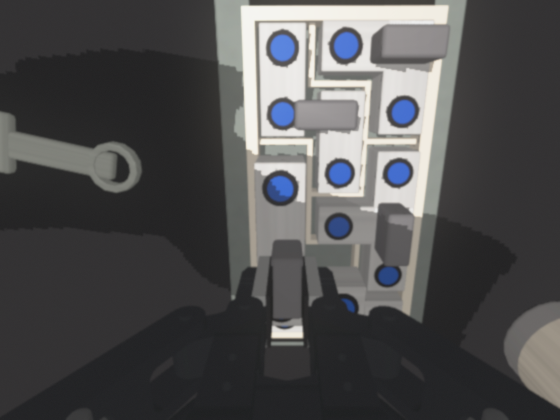

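The wrist view shows zed and corner home at the top, and the held L (280,188) lined up over its pocket beside the tee. Lower it.

Call:
{"fn": "step_arm", "kwargs": {
  "rows": [
    [0.001,0.0005,-0.012,0,0,0],
    [0.001,0.0005,-0.024,0,0,0],
    [0.001,0.0005,-0.034,0,0,0],
    [0.001,0.0005,-0.042,0,0,0],
    [0.001,0.0005,-0.048,0,0,0]
  ]
}}

```text
clock: 33.9
tcp_pos: [0.5494, -0.0105, 0.0591]
orientation: [-2.034, -2.394, 0.001]
contact_force: [-0.7, 0.3, -1.2]
grip_width: 0.0126
gripper_force: 60.1
```

Call:
{"fn": "step_arm", "kwargs": {
  "rows": [
    [0,0,-0.003,0,0,0],
    [0,0,-0.006,0,0,0],
    [0,0,-0.008,0,0,0],
    [0,0,-0.008,0,0,0]
  ]
}}

```text
clock: 34.23
tcp_pos: [0.5498, -0.0105, 0.055]
orientation: [-2.034, -2.394, 0.0]
contact_force: [-0.1, -0.3, -2.3]
grip_width: 0.0122
gripper_force: 60.0
```

Call:
{"fn": "step_arm", "kwargs": {
  "rows": [
    [0,0,-0.001,0,0,0],
    [0,0,-0.002,0,0,0],
    [0,0,-0.002,0,0,0],
    [0,0,-0.002,0,0,0]
  ]
}}

```text
clock: 34.57
tcp_pos: [0.5498, -0.0105, 0.054]
orientation: [2.034, 2.394, 0.0]
contact_force: [-0.6, 1.0, -2.4]
grip_width: 0.0122
gripper_force: 60.0
```

Call:
{"fn": "step_arm", "kwargs": {
  "rows": [
    [0,0,0,0,0,0],
    [0,0,0,0,0,0],
    [0,0,0,0,0,0],
    [0,0,0,0,0,0]
  ],
  "jaw": 0.6
}}

```text
clock: 34.9
tcp_pos: [0.55, -0.0105, 0.0541]
orientation: [2.034, 2.394, 0.001]
contact_force: [0.6, -0.7, 0.1]
grip_width: 0.0343
gripper_force: 0.0
```

Call:
{"fn": "step_arm", "kwargs": {
  "rows": [
    [0,0,0.05,0,0,0],
    [0,0,0.1,0,0,0],
    [0,0,0.16,0,0,0],
    [0,0,0.22,0,0,0],
    [0,0,0.28,0,0,0]
  ]
}}

```text
clock: 35.32
tcp_pos: [0.5494, -0.0107, 0.2236]
orientation: [-2.034, -2.394, 0.0]
contact_force: [0.8, -0.3, 0.3]
grip_width: 0.0342
gripper_force: 0.0
```

```bash
python3 -c "
from h import *
exact([.5995,.2952,.20],.163)
im,K,E=cam('wrist'); cv2.imwrite('pics/w8.png',im[:,:,::-1])
im,q,D=wblue(); loc=lambda w:(w-TC)@rot(TY)*1e3; im,K,E=cam('wrist'); print(np.c_[q,loc(cast(q,.030,K,E)[:,:2])])
M=[(-32,-80),(32,-80),(-32,-48),(0,-48),(-32,16),(32,-48),(32,16),(0,-16),(-32,80),(-32,48),(0,16),(32,48),(0,80)]
"
```

```text
exact [ 0.0835  0.5098 -0.0394] turn [ 0.0001 -0.0001  0.0003] rows 8.0 cur 0.162 j7 0.26
[[ 277.9312   72.1125  -29.848    79.1422]
 [ 313.1375   70.6562    2.007    80.3599]
 [ 346.5     107.5      33.914    48.4399]
 [ 277.8     108.9556  -30.26     47.2213]
 [ 311.6744  143.3798    2.047    15.4483]
 [ 345.4656  143.1298   34.6278   15.6072]
 [ 278.8235  143.8529  -29.571    15.0759]
 [ 311.7623  175.7213    2.7988  -16.1671]
 [ 342.3396  206.5283   34.7007  -48.2001]
 [ 310.6286  207.0476    2.3263  -48.6024]
 [ 279.4471  208.3882  -29.4728  -49.8825]
 [ 280.      235.      -29.1195  -79.006 ]
 [ 340.729   234.7944   34.5082  -79.1412]
 [ 538.409   335.5132  272.0706 -206.8591]]
```

View pics/w8.png

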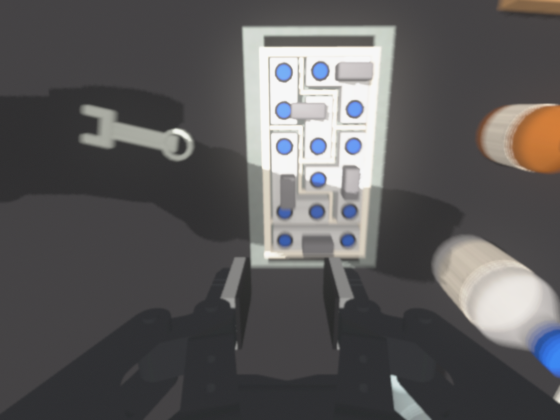

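The wrist view shows all five segments seated in the tray with their tops even. Every dot agrees with its home cell to about 1.5 mm after a common camera offset. Now fetch the hood.

Call:
{"fn": "step_arm", "kwargs": {
  "rows": [
    [0.01,0.06,0,0,0,0],
    [0.02,0.12,0,0,0,0],
    [0.03,0.18,0,0,0,0],
    [0.04,0.24,0,0,0,0],
    [0.05,0.3,0,0,0,0]
  ],
  "jaw": 0.3
}}

```text
clock: 35.88
tcp_pos: [0.579, 0.1711, 0.2204]
orientation: [-2.033, -2.393, 0.003]
contact_force: [0.9, 0.4, 0.2]
grip_width: 0.0602
gripper_force: 0.0
```

Call:
{"fn": "step_arm", "kwargs": {
  "rows": [
    [0.01,0.06,0,0,0,0],
    [0.02,0.12,0,0,0,0],
    [0.03,0.18,0,0,0,0],
    [0.0335,0.21,-0.03,0,0,0],
    [0.0335,0.21,-0.08,0,0,0]
  ]
}}

```text
clock: 36.3
tcp_pos: [0.6003, 0.3033, 0.1742]
orientation: [-2.024, -2.401, -0.01]
contact_force: [0.5, -0.3, -0.1]
grip_width: 0.0598
gripper_force: 0.0
```

Call:
{"fn": "step_arm", "kwargs": {
  "rows": [
    [0,0,-0.03,0,0,0],
    [0,0,-0.06,0,0,0],
    [0,0,-0.08,0,0,0],
    [0,0,-0.08,0,0,0],
    [0,0,-0.08,0,0,0]
  ]
}}

```text
clock: 36.72
tcp_pos: [0.5994, 0.2951, 0.125]
orientation: [-2.034, -2.394, 0.003]
contact_force: [-0.5, -0.1, 0.6]
grip_width: 0.0595
gripper_force: 0.0
```

```bash
python3 -c "
from h import *
print(r.get_obs()['tcp_pos']); exact([.5995,.2952,.0785],.161)
"
```

```text
[0.5994 0.2951 0.125 ]
exact [ 0.0002  0.0002 -0.0774] turn [ 0.0004 -0.0005 -0.0004] rows 2.0 cur 0.162 j7 -0.14
```

Call:
{"fn": "step_arm", "kwargs": {
  "rows": [
    [0,0,-0.03,0,0,0],
    [0,0,-0.055,0,0,0],
    [0,0,-0.07,0,0,0],
    [0,0,-0.0775,0,0,0],
    [0,0,-0.0775,0,0,0]
  ]
}}

```text
clock: 37.13
tcp_pos: [0.5998, 0.2954, 0.0792]
orientation: [-2.034, -2.394, 0.001]
contact_force: [-0.5, 0.0, 0.1]
grip_width: 0.0599
gripper_force: 0.0
```

Call:
{"fn": "step_arm", "kwargs": {
  "rows": [
    [0,0,0,0,0,0],
    [0,0,0,0,0,0],
    [0,0,0,0,0,0],
    [0,0,0,0,0,0],
    [0,0,0,0,0,0]
  ],
  "jaw": 1,
  "squeeze": 90
}}

```text
clock: 37.55
tcp_pos: [0.6005, 0.2958, 0.0805]
orientation: [2.034, 2.394, 0.002]
contact_force: [-0.6, 0.5, 5.2]
grip_width: 0.0143
gripper_force: 89.1
```

Call:
{"fn": "step_arm", "kwargs": {
  "rows": [
    [0,0,0,0,0,0],
    [0,0,0,0,0,0],
    [0,0,0,0,0,0]
  ]
}}

```text
clock: 37.8
tcp_pos: [0.6004, 0.2958, 0.0805]
orientation: [2.034, 2.394, 0.002]
contact_force: [-2.1, -0.8, 6.4]
grip_width: 0.0141
gripper_force: 89.2
```

Call:
{"fn": "step_arm", "kwargs": {
  "rows": [
    [0,0,0.02,0,0,0],
    [0,0,0.05,0,0,0],
    [0,0,0.09,0,0,0],
    [0,0,0.13,0,0,0],
    [0,0,0.15,0,0,0]
  ]
}}

```text
clock: 38.22
tcp_pos: [0.6009, 0.2957, 0.1726]
orientation: [2.034, 2.393, 0.005]
contact_force: [1.7, 0.3, -2.6]
grip_width: 0.0148
gripper_force: 88.4
```

```bash
python3 -c "
from h import *
im,px,W,K,E=segs(); loc=lambda w:(w-TC)@rot(TY)*1e3
i=(px[:,0]>200)&(px[:,0]<325)&(px[:,1]>180); print(loc(cast(px[i],.03,K,E)[:,:2]).round(1).tolist())
exact([.5737,.0193,.165],.161); print(r.get_obs()['tcp_pos'])
"
```

```text
[[33.4, -79.2], [33.3, -48.4], [33.4, 15.8], [32.7, 49.3], [1.2, -48.8], [1.4, -16.1], [1.0, 15.8], [0.5, 81.4], [-30.8, -78.8], [-31.0, -48.2], [-30.8, 15.6], [-31.2, 47.9], [-31.1, 80.1]]
exact [-0.0468 -0.4615 -0.0153] turn [-0.001   0.0016 -0.0004] rows 7.0 cur 0.162 j7 -0.16
[0.6018 0.2962 0.1742]
```

Call:
{"fn": "step_arm", "kwargs": {
  "rows": [
    [-0.004,-0.04,0,0,0,0],
    [-0.01,-0.09,0,0,0,0],
    [-0.015,-0.15,0,0,0,0],
    [-0.02,-0.2,0,0,0,0],
    [-0.026,-0.25,0,0,0,0]
  ]
}}

```text
clock: 38.68
tcp_pos: [0.5832, 0.1436, 0.1684]
orientation: [-2.034, -2.394, 0.002]
contact_force: [0.4, 0.1, -2.5]
grip_width: 0.0143
gripper_force: 88.3
```

Call:
{"fn": "step_arm", "kwargs": {
  "rows": [
    [-0.005,-0.05,0,0,0,0],
    [-0.01,-0.1,0,0,0,0],
    [-0.015,-0.15,0,0,0,0],
    [-0.019,-0.19,0,0,0,0],
    [-0.0205,-0.21,0,0,0,0]
  ]
}}

```text
clock: 39.1
tcp_pos: [0.5706, 0.0152, 0.1688]
orientation: [-2.039, -2.39, 0.004]
contact_force: [0.1, 0.1, -2.8]
grip_width: 0.0148
gripper_force: 88.3
```

Call:
{"fn": "step_arm", "kwargs": {
  "rows": [
    [0,0,0,0,0,0],
    [0,0,0,0,0,0],
    [0,0,0,0,0,0],
    [0,0,0,0,0,0]
  ]
}}

```text
clock: 39.43
tcp_pos: [0.5721, 0.0218, 0.1691]
orientation: [-2.03, -2.397, -0.001]
contact_force: [-0.8, -0.5, -3.4]
grip_width: 0.0141
gripper_force: 88.3
```

```bash
python3 -c "
from h import *
exact([.5737,.0198,.118],.161); print(r.get_obs()['tcp_pos'])
"
```

```text
exact [ 0.0027 -0.0033 -0.0851] turn [-0.0003 -0.0001 -0.0014] rows 2.0 cur 0.165 j7 0.25
[0.5721 0.0218 0.1691]
```

Call:
{"fn": "step_arm", "kwargs": {
  "rows": [
    [0.0027,-0.003,-0.02,0,0,-0.001],
    [0.0027,-0.003,-0.045,0,0,-0.001],
    [0.0027,-0.003,-0.07,0,0,-0.001],
    [0.0027,-0.003,-0.085,0,0,-0.001],
    [0.0027,-0.003,-0.085,0,0,-0.001]
  ]
}}

```text
clock: 39.85
tcp_pos: [0.572, 0.0184, 0.1158]
orientation: [-2.035, -2.39, 0.005]
contact_force: [-0.7, -0.3, -2.9]
grip_width: 0.0145
gripper_force: 88.1
```

Call:
{"fn": "step_arm", "kwargs": {
  "rows": [
    [0,0,0,0,0,0],
    [0,0,0,0,0,0],
    [0,0,0,0,0,0]
  ]
}}

```text
clock: 40.1
tcp_pos: [0.5743, 0.0178, 0.1192]
orientation: [2.037, 2.39, 0.002]
contact_force: [-0.7, -0.8, -2.8]
grip_width: 0.0143
gripper_force: 88.1
```

```bash
python3 -c "
from h import *
exact([.5737,.0198,.0945],.161); print(r.get_obs()['tcp_pos'])
"
```

```text
exact [-0.001   0.0033 -0.0411] turn [-0.0001  0.0005  0.0005] rows 1.0 cur 0.159 j7 0.29
[0.5743 0.0178 0.1192]
```

Call:
{"fn": "step_arm", "kwargs": {
  "rows": [
    [-0.001,0.003,-0.006,0,0,0],
    [-0.001,0.003,-0.014,0,0,0],
    [-0.001,0.003,-0.022,0,0,0],
    [-0.001,0.003,-0.03,0,0,0],
    [-0.001,0.003,-0.036,0,0,0]
  ]
}}

```text
clock: 40.52
tcp_pos: [0.5727, 0.0195, 0.096]
orientation: [-2.037, -2.391, 0.001]
contact_force: [0.1, 0.1, -1.3]
grip_width: 0.0139
gripper_force: 88.2
```

Call:
{"fn": "step_arm", "kwargs": {
  "rows": [
    [0,0,-0.003,0,0,0],
    [0,0,-0.005,0,0,0],
    [0,0,-0.007,0,0,0],
    [0,0,-0.009,0,0,0],
    [0,0,-0.01,0,0,0]
  ]
}}

```text
clock: 40.93
tcp_pos: [0.5729, 0.0194, 0.0916]
orientation: [-2.038, -2.39, -0.0]
contact_force: [-4.7, -0.0, 7.4]
grip_width: 0.0143
gripper_force: 89.8
```

Call:
{"fn": "step_arm", "kwargs": {
  "rows": [
    [0,0,-0.002,0,0,0],
    [0,0,-0.004,0,0,0],
    [0,0,-0.006,0,0,0],
    [0,0,-0.007,0,0,0],
    [0,0,-0.008,0,0,0]
  ]
}}

```text
clock: 41.35
tcp_pos: [0.5729, 0.0194, 0.087]
orientation: [-2.038, -2.39, -0.001]
contact_force: [-3.3, 0.2, 8.2]
grip_width: 0.0142
gripper_force: 90.1
```

Call:
{"fn": "step_arm", "kwargs": {
  "rows": [
    [0,0,-0.001,0,0,0],
    [0,0,-0.003,0,0,0],
    [0,0,-0.004,0,0,0],
    [0,0,-0.004,0,0,0],
    [0,0,-0.004,0,0,0]
  ]
}}

```text
clock: 41.77
tcp_pos: [0.5728, 0.0195, 0.0864]
orientation: [-2.037, -2.389, -0.002]
contact_force: [-11.6, 0.6, 27.5]
grip_width: 0.0144
gripper_force: 92.6
```

Firm stop at the expected seated height. Unload, release, rise and check.

Call:
{"fn": "step_arm", "kwargs": {
  "rows": [
    [0,0,0.001,0,0,0],
    [0,0,0.002,0,0,0],
    [0,0,0.003,0,0,0],
    [0,0,0.004,0,0,0]
  ]
}}

```text
clock: 42.1
tcp_pos: [0.5732, 0.0195, 0.0865]
orientation: [2.038, 2.391, 0.001]
contact_force: [0.7, -0.5, -2.8]
grip_width: 0.0145
gripper_force: 88.3
```

Call:
{"fn": "step_arm", "kwargs": {
  "rows": [
    [0,0,0,0,0,0],
    [0,0,0,0,0,0],
    [0,0,0,0,0,0],
    [0,0,0,0,0,0],
    [0,0,0,0,0,0]
  ],
  "jaw": 0.3
}}

```text
clock: 42.52
tcp_pos: [0.5731, 0.0195, 0.086]
orientation: [2.038, 2.391, 0.0]
contact_force: [-0.8, 0.8, -0.1]
grip_width: 0.0602
gripper_force: 0.0
```

Call:
{"fn": "step_arm", "kwargs": {
  "rows": [
    [0,0,0.04,0,0,0],
    [0,0,0.08,0,0,0],
    [0,0,0.13,0,0,0],
    [0,0,0.18,0,0,0],
    [0,0,0.23,0,0,0]
  ]
}}

```text
clock: 42.93
tcp_pos: [0.5727, 0.0194, 0.2252]
orientation: [-2.038, -2.391, 0.001]
contact_force: [0.3, 0.5, -0.1]
grip_width: 0.0595
gripper_force: 0.0
```

Call:
{"fn": "step_arm", "kwargs": {
  "rows": [
    [0,0,0,0,0,0],
    [0,0,0,0,0,0]
  ],
  "jaw": 1
}}

```text
clock: 43.1
tcp_pos: [0.5741, 0.0196, 0.2257]
orientation: [2.036, 2.389, 0.005]
contact_force: [0.2, 0.5, -1.6]
grip_width: 0.0368
gripper_force: 0.0
```

```bash
python3 -c "
from h import *
a=eyes.grab_frame('scene')[180:260,240:360]; b,K,E=cam('wrist')
a=cv2.resize(a,(600,400),interpolation=cv2.INTER_CUBIC); b=cv2.resize(b[30:300,180:380],(200,270))
c=np.zeros((400,800,3),np.uint8); c[:,:600]=a; c[:270,600:]=b; cv2.imwrite('pics/e1.png',c[:,:,::-1])
print(r.get_obs()['tcp_pos'])
"
```

```text
[0.5724 0.0197 0.2232]
```

View pics/e1.png

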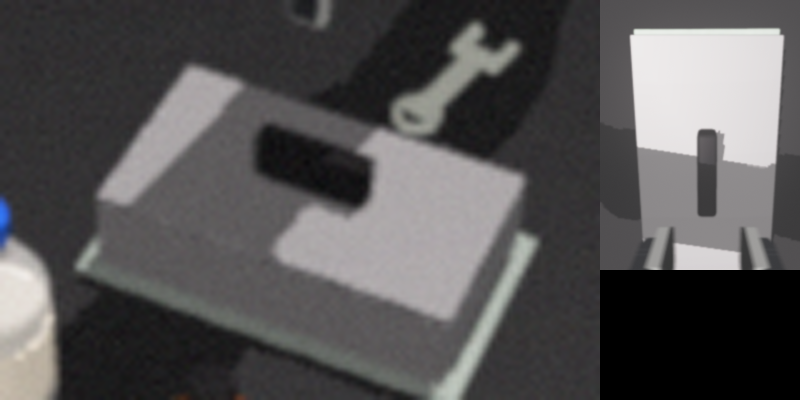

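The views show the hood sitting square on the base plate with an even margin and no strip showing. I tap each end with closed fingertips to confirm both strips are down and the top is level (contact expected at TCP z ≈ 0.078).

Call:
{"fn": "step_arm", "kwargs": {
  "rows": [
    [-0.01,0.05,0,0,0,0],
    [-0.018,0.1,0,0,0,0],
    [-0.0215,0.137,-0.04,0,0,0],
    [-0.0215,0.137,-0.1,0,0,0],
    [-0.0215,0.137,-0.16,0,0,0]
  ]
}}

```text
clock: 43.62
tcp_pos: [0.5595, 0.1042, 0.126]
orientation: [-2.033, -2.395, -0.001]
contact_force: [1.8, 0.3, 0.1]
grip_width: -0.0001
gripper_force: 0.0
```

Call:
{"fn": "step_arm", "kwargs": {
  "rows": [
    [0,0,-0.03,0,0,0],
    [0,0,-0.05,0,0,0],
    [0,0,-0.06,0,0,0],
    [0,0,-0.066,0,0,0],
    [0,0,-0.07,0,0,0]
  ]
}}

```text
clock: 44.03
tcp_pos: [0.5606, 0.1015, 0.0862]
orientation: [2.038, 2.39, 0.001]
contact_force: [1.0, -0.0, -0.8]
grip_width: -0.0004
gripper_force: 0.0
```

Call:
{"fn": "step_arm", "kwargs": {
  "rows": [
    [0,0,-0.002,0,0,0],
    [0,0,-0.004,0,0,0],
    [0,0,-0.006,0,0,0],
    [0,0,-0.008,0,0,0]
  ]
}}

```text
clock: 44.37
tcp_pos: [0.5605, 0.1019, 0.0818]
orientation: [2.037, 2.391, 0.002]
contact_force: [0.1, 0.5, 0.3]
grip_width: 0.0001
gripper_force: 0.0
```

Call:
{"fn": "step_arm", "kwargs": {
  "rows": [
    [0,0,-0.002,0,0,0],
    [0,0,-0.004,0,0,0],
    [0,0,-0.006,0,0,0],
    [0,0,-0.008,0,0,0],
    [0,0,-0.009,0,0,0]
  ]
}}

```text
clock: 44.78
tcp_pos: [0.5603, 0.1018, 0.078]
orientation: [-2.037, -2.39, -0.002]
contact_force: [-11.1, -0.8, 30.9]
grip_width: 0.0003
gripper_force: 15.4
```

That end is solid at 0.078, so it is home. Now the other end.

Call:
{"fn": "step_arm", "kwargs": {
  "rows": [
    [0,0,0.02,0,0,0],
    [0,0,0.06,0,0,0],
    [0,0,0.1,0,0,0],
    [0.008,-0.05,0.1,0,0,0],
    [0.016,-0.1,0.1,0,0,0]
  ]
}}

```text
clock: 45.2
tcp_pos: [0.571, 0.0437, 0.1375]
orientation: [2.031, 2.395, 0.006]
contact_force: [0.4, -0.3, -0.2]
grip_width: 0.0
gripper_force: 0.0
```

Call:
{"fn": "step_arm", "kwargs": {
  "rows": [
    [0.01,-0.06,0,0,0,0],
    [0.02,-0.12,0,0,0,0],
    [0.03,-0.18,0,0,0,0],
    [0.03,-0.18,0,0,0,0],
    [0.03,-0.18,-0.03,0,0,0]
  ]
}}

```text
clock: 45.62
tcp_pos: [0.59, -0.0705, 0.1208]
orientation: [2.041, 2.38, 0.005]
contact_force: [-0.4, 1.8, -1.0]
grip_width: 0.0001
gripper_force: 0.0
```

Call:
{"fn": "step_arm", "kwargs": {
  "rows": [
    [0,0,-0.03,0,0,0],
    [0,0,-0.044,0,0,0],
    [0,0,-0.05,0,0,0],
    [0,0,-0.055,0,0,0],
    [0,0,-0.06,0,0,0]
  ]
}}

```text
clock: 46.03
tcp_pos: [0.5882, -0.0661, 0.0822]
orientation: [2.037, 2.391, 0.001]
contact_force: [-0.4, -0.2, -0.4]
grip_width: -0.0
gripper_force: 0.0
```

Call:
{"fn": "step_arm", "kwargs": {
  "rows": [
    [0,0,-0.002,0,0,0],
    [0,0,-0.004,0,0,0],
    [0,0,-0.006,0,0,0],
    [0,0,-0.008,0,0,0],
    [0,0,-0.01,0,0,0]
  ]
}}

```text
clock: 46.45
tcp_pos: [0.5882, -0.0663, 0.078]
orientation: [-2.038, -2.391, -0.002]
contact_force: [-10.4, 1.8, 31.8]
grip_width: -0.0002
gripper_force: 15.8
```

Both ends are at the same height. Retreat, take a quick check of the hood pose, and hand in.

Call:
{"fn": "step_arm", "kwargs": {
  "rows": [
    [0,0,0.02,0,0,0],
    [0,0,0.06,0,0,0],
    [0,0,0.12,0,0,0],
    [-0.02,-0.05,0.18,0,0,0],
    [-0.05,-0.11,0.22,0,0,0]
  ]
}}

```text
clock: 46.87
tcp_pos: [0.5643, -0.1214, 0.2045]
orientation: [2.029, 2.395, 0.005]
contact_force: [1.5, -1.1, -0.5]
grip_width: 0.0002
gripper_force: 0.0
```

Call:
{"fn": "step_arm", "kwargs": {
  "rows": [
    [-0.02,-0.06,0.02,0,0,0],
    [-0.04,-0.12,0.03,0,0,0],
    [-0.05,-0.15,0.03,0,0,0],
    [-0.05,-0.15,0.03,0,0,0],
    [-0.05,-0.15,0.03,0,0,0]
  ]
}}

```text
clock: 47.28
tcp_pos: [0.5315, -0.2149, 0.2201]
orientation: [2.041, 2.387, 0.001]
contact_force: [0.5, 0.5, 0.6]
grip_width: 0.0001
gripper_force: 0.0
```

```bash
python3 -c "
from h import *
im,K,E=cam('top'); g=cv2.cvtColor(im,cv2.COLOR_RGB2GRAY)
d=np.zeros_like(g); d[205:235,240:285]=g[205:235,240:285]<62
cb=max(cv2.findContours(((g<110)*255).astype(np.uint8)[208:232,242:284],0,2)[0],key=cv2.contourArea)+[242,208]; rb=cv2.minAreaRect(cb); B=cast(cv2.boxPoints(rb),.096,K,E)[:,:2]; print(rb,B.mean(0),'tray',TC)
o=r.get_obs(); print(o['clock'],o['tcp_pos'],o['contact_force'])
"
```

```text
((261.47998046875, 219.3599853515625), (7.636753082275391, 29.698486328125), 81.8698959350586) [0.5733 0.0169] tray [0.5733 0.0182]
47.3333 [ 0.5321 -0.2132  0.2197] [ 1.0584  0.5019 -0.2918]
```

```bash
python3 -c "
from bench import r
print(r.hand_in())"
```

```text
the job is handed in; nothing more can be done
None
```

I put all five segments into their pockets, set the hood back and pressed it down (both ends stopped at the same, expected height), and handed the job in at about 47 s; the hand-in call returned no verdict.

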